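Check the jig clamps, vent the chamber and load the cured heel blocks

TASK

Before loading the blue heel jig, test that its two clamp screws hold, the red lever first and then the blue: wind the lever clockwise until it points into the green zone and no further, keep it there for about two seconds, and ease it back; the screw itself must not turn. Then open the vent tap on the clear vacuum cover, lift the cover off by its T handle and set it down squarely in the middle of the grey mat, lined up with it, and stand every green heel block upright in the jig's wooden tray. Do not disturb the glue jar, the shoe last or the hammer.

Things in the scene. Friction and masses are not known exactly. Their poses are not given: they have to be found in the camera images.
- red_lever (a joint): how far the red lever is wound up against its spring, rad: 0 at rest, positive = clockwise from above (the tightening sense). The lever is a torque handle sprung on the clamp screw: it takes 1.6 N m per rad, so the green zone (0.35 to 0.70 rad, marked by green ticks on the steel disc under the lever, clockwise of the rest position) means 0.56 to 1.1 N m. It springs back to 0 when let go. The screw itself gives way and turns at about 1.4 N m (0.87 rad)
- blue_lever (a joint): the same for the blue lever
- red_end (a point): centre of the red lever's end grip: a bar 36 mm long (along the lever), 14 mm wide, 22 mm high, its centre 78 mm from the pivot and 52 mm above the bench; pinch it from above across its width, or push it. Its x axis points from the pivot outward along the lever. Lever arm 12 mm wide between pivot and grip
- blue_end (a point): the same for the blue lever
- red_pivot (a point): point on the vertical screw axis of the red clamp, at the height of the lever's end grip; fixed
- blue_pivot (a point): the same for the blue clamp
- red_scale (a point): edge of the steel disc (36 mm radius) on the red clamp screw, just under the lever at rest, 30 mm from the axis. It turns only if the screw turns
- blue_scale (a point): the same for the blue clamp screw
- vent_tap (a joint): vent tap on the cover, rad: 0 shut, 1.57 fully open, turns clockwise from above, stays where it is left (0.04 N m). Shut, its bar lies across the cover (along the cover's y); fully open, along the cover. Below about 1.1 rad the chamber is still sealed and the cover is held down; from 1.2 rad it is vented
- tap_grip (a point): middle of the tap's red bar, on its vertical axis: bar 46 mm long (along this point's y), 12 mm thick, 32 mm high; 27 mm above the cover's roof, 115 mm from the cover's middle towards its -x end
- cover_grip (a point): middle of the neck of the black T handle at the middle of the cover. Neck 50 mm long (along the cover's x), 16 mm thick (y), 38 mm high, standing on the roof 24 mm below this point; T head 56 x 30 x 8 mm on top (14 to 22 mm above this point), so open wider than 30 mm to pass it. The cover is a clear open-bottomed box 275 (x) x 110 (y) x 80 mm, wall 5 mm, 0.55 kg; this point is 104 mm above its lower rim, and x, y are the cover's axes
- chamber: aluminium base plate of the vacuum chamber, 310 (x) x 170 (y) x 12 mm, fixed; origin at the centre of its underside. The cover stands centred on it at the start, the heel blocks under it in one row along x, 54 mm apart. Two thin steel pillars with caps, 70 mm tall, stand 115 mm towards -x from the centre, under the tap
- mat: grey felt mat for the cover, 320 (x) x 155 (y) x 3 mm, fixed; origin at the centre of its underside
- jig: blue base plate of the heel jig, 250 (x) x 220 (y) x 8 mm, fixed; origin at the centre of its underside. The clamps stand 88 mm either side (y) of the tray
- tray_floor (a point): centre of the inner floor of the jig's wooden tray, 12 mm above the bench; inside 232 (x) x 80 (y) mm, walls 4 mm thick and 12 mm high above this floor; x runs along the tray
- glue: white glue jar with red cap, a bystander, 56 mm across, 130 mm tall; origin under its centre
- last: green shoe last, a bystander, 84 mm across, 160 mm tall; origin under its centre
- mallet: hammer lying at the far side, a bystander, 200 mm long; origin near its middle, on the bench
- heel1_mid (a point): centre of a green waisted heel block with a black foot, 60 mm tall, 110 g, bottom-heavy: foot 48 x 48 x 8 mm, waist 35 (x) x 34 (y) mm and 42 mm high, top seat 42 x 42 x 10 mm; grip it round the waist close under the seat, about 10 mm above this point, so that the gripper's body stays clear of the top. This point is 30 mm above its underside; z is up when it stands. May be absent (two to four are present)
- heel2_mid (a point): the same for another heel block; may be absent
- heel3_mid (a point): the same for another heel block; may be absent
- heel4_mid (a point): the same for another heel block; may be absent

How it is judged:
By the outcome, as a careful person would: the job done as asked, in the order asked, and still so for the second after the job is handed in, with the robot touching nothing.
Of heel1, heel2, heel3, heel4 only 2 to 4 are there at a start; the rules pass over those that are not, and their reading is None.
At some moment in a run one of heel1, heel2, heel3, heel4 may be knocked a few centimetres aside while the robot is not near it.
Once in a run the grip may slacken for a moment while it holds something.
It also fails if it takes over 210 s, if anything falls off the work surface, if the arm or the gripper's body presses on something with over 40 N, if the wrist force passes 120 N, or if a joint passes its speed limit or range.

ROBOT

A 6-joint arm with a two-finger parallel gripper is mounted at the origin on the work surface. World frame = base frame: x ahead of the robot, y to its left, z up, the work surface at z = 0. Lengths are in m, angles in rad, forces in N, time in s.
With the tool pointing down it reaches from about 0.35 to 0.975 m from the base axis. Payload 4.9 kg.
Tool frame: the origin (TCP) lies on the centre line of the jaws, within the pads' length; the fingertips stand 14 mm ahead of it and the grasp point (between the pads) lies 5 mm behind it; z points along the fingers, y is the line along which they close (so a half turn about z gives the same grasp; the last joint's range is limited). The gripper opens to 85 mm and grips with 20 to 120 N. Pads are 22 mm wide; open, the fingers measure 114 mm over their backs; the gripper's body (76 mm by 85 mm) begins 54 mm behind the grasp point. The pads swing forward as they close: fully open they stand 13 mm farther back than shut.
Start: joints at [-1.243, 0.053, 1.613, -0, 1.476, -0.119], TCP at [0.27, -0.564, 0.245] pointing down, gripper open.
Joint ranges: [-3.01, 3.01], [-1.01, 2.22], [0.06, 2.58], [-1.02, 4.17], [0.09, 2.62], [-3.14, 3.14]. Speed limits (rad/s): [2.57, 2.57, 3.14, 3.14, 3.14, 3.14].

INTERFACE

Orientations are given as a unit quaternion [w, x, y, z].
In Python, from plant import * gives the robot as it stands.
- The arm moves only by the tool send_rows, never from a script. Its argument "steps" is a list of rows, each an object with "translation": the shift along the tool's x, y, z in cm, a list of three; "delta_rot": the turn, a rotation vector about the tool's x, y, z in rad, a list of three; "jaw": the finger opening in cm, from 0 to 8.54. In form: [{"translation": [dx, dy, dz], "delta_rot": [rx, ry, rz], "jaw": jaw}, ...]. A call has exactly 8 rows; each row is the pose to reach, as a shift and turn from the pose commanded when the call began, along the tool's axes at that moment; what a row does not reach only later rows make up. A row lasts 1/10 s, in which the tool goes at most 50 mm and 8.59 degrees, less where a joint would pass 70% of its speed; a pose out of reach is approached as far as the arm can. A call with a gripper value outside its range is refused whole. The fingers move at their own pace and stop on an object; the grip force is fixed at half the most. Time passes only in rows, so rows that repeat a pose let the fingers close, or fill a call up. It gives the time, the measured TCP pose, the force, the opening and the grip force at its end, in the units of the state.
- state(): the state, without advancing time (a new reading comes with each control period).
- grab_frame(name): name is "side" or "top"; returns a dict with "pixels" (480x640x3 uint8, blue, green, red), "range_z" (480x640 float32, m along the optical axis (not along the pixel's ray), 0 where there is no reading), "fx", "fy", "cx", "cy" (pixels), "rvec" (rotation vector, rad) and "tvec" (3), from world to camera coordinates, as OpenCV has them. Camera axes: x right, y down, z forward; pixel columns grow to the right and rows downward; lengths in m; the calibration is good to about 2 mm. A picture is of the moment at which its call begins.
- job_done(): hands the job in; it is judged then, once.
The state is a dict: "time": time; "joint_pos": joint angles; "joint_vel": joint speeds; "joint_efforts": joint torques, N m; "tool_pos": TCP position; "tool_rot": TCP orientation; "contact_force": force on the tool from outside, world axes, zero at the start; "ft_torque": the same for the moment, N m; "gripper_width": opening from 0.0 (shut) to 1.0 (fully open); "grasp_force": force on a finger pad.
Only numpy, scipy, OpenCV 4.12 (cv2) and the standard library are available. Lean on these libraries where they do the work, as an engineer would, in place of code of your own. Each camera call takes 0.05 s, during which the arm holds its last target. There are 200 camera calls.

## Working session

There is one attempt and no reset: what is moved stays moved. The work goes in short steps, Python scripts to look and compute and a tool call to move; the robot and the scene stay as the last step left them, time stands still between calls to the robot, and variables do not carry over. Pictures are saved under pics/ and viewed, at most 14 in all, crops included, and the job is handed in when it is done.

Besides the shell and the picture viewer there is one more tool, called as name(argument=value, ...), one argument or row to a line, values as JSON. send_rows: Moves the arm, as the interface text tells. Its arguments: {"type":"object","properties":{"steps":{"type":"array","items":{"type":"object","properties":{"translation":{"type":"array","items":{"type":"number"}},"delta_rot":{"type":"array","items":{"type":"number"}},"jaw":{"type":"number"}}}}},"required":["steps"]}

```bash
mkdir -p pics; cat > h.py <<'E'
from plant import *
import numpy as np, cv2
from scipy.spatial.transform import Rotation as R
def cam(name):
    f=grab_frame(name); Rm=cv2.Rodrigues(np.array(f["rvec"],float))[0]; t=np.array(f["tvec"],float).reshape(3)
    f["R"]=Rm; f["t"]=t
    z=f["range_z"]; v,u=np.mgrid[0:480,0:640]
    P=np.stack([(u-f["cx"])/f["fx"]*z,(v-f["cy"])/f["fy"]*z,z],-1)
    f["W"]=(P-t)@Rm; f["W"][z==0]=np.nan
    return f
def proj(f,p):
    c=f["R"]@np.array(p,float)+f["t"]; return c[0]/c[2]*f["fx"]+f["cx"],c[1]/c[2]*f["fy"]+f["cy"]
def st():
    s=state(); r=s["tool_rot"]; q=R.from_quat([r[1],r[2],r[3],r[0]])
    return s,np.array(s["tool_pos"]),q
def to(p,yaw=None):
    """translation (cm, tool axes) and rz to world p, tool down with tool-y at angle yaw (world)"""
    s,x,q=st(); d=q.inv().apply(np.array(p)-x)*100
    out=[np.round(d,2)]
    if yaw is not None:
        y=np.array([np.cos(yaw),np.sin(yaw),0]);z=np.array([0,0,-1.]);M=np.stack([np.cross(y,z),y,z],1)
        for k in (0,1):
            M2=M@np.diag([1-2*k,1-2*k,1]); out.append(np.round((q.inv()*R.from_matrix(M2)).as_rotvec(),3))
    return out
E
python3 - <<'E'
from h import *
s,x,q=st(); print(s); print(q.as_matrix().round(3))
for n in("side","top"):
    f=cam(n); cv2.imwrite(f"pics/{n}0.png",f["pixels"]); np.savez(f"{n}0.npz",**{k:f[k] for k in("pixels","W","R","t")})
    print(n,(-f["R"].T@f["t"]).round(3),f["fx"])
E
```

```text
{'time': 0.0, 'joint_pos': array([-1.24300000e+00,  5.33448599e-02,  1.61427538e+00,  6.20079689e-06,
        1.47596234e+00, -1.18980312e-01]), 'joint_vel': array([-9.78746337e-05, -6.92598248e-04,  3.77703511e-04, -1.06820774e-03,
        9.00231499e-04,  3.96856187e-04]), 'joint_efforts': array([-7.57034340e-04, -3.93681800e+01, -3.70180464e+01, -1.99612364e-04,
        6.94152943e-03,  9.63327125e-06]), 'tool_pos': array([ 0.269864  , -0.56309677,  0.24408153]), 'tool_rot': array([-9.89866135e-04,  9.75152000e-01,  2.21534618e-01, -1.00624065e-04]), 'contact_force': array([-0.49388935, -1.17577598, -0.35995544]), 'ft_torque': array([ 0.04094534,  0.08352566, -0.03168483]), 'grasp_force': 0.0, 'gripper_width': 1.001835724424583}
[[ 0.902  0.432 -0.001]
 [ 0.432 -0.902  0.002]
 [ 0.    -0.002 -1.   ]]
side [0.41  1.097 0.822] 551.0420275552494
top [ 0.348 -0.005  1.15 ] 434.6041207579178
```

View pics/top0.png

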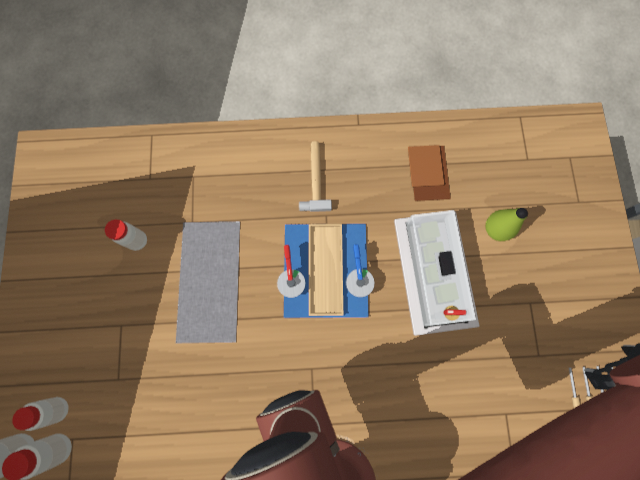

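View pics/side0.png

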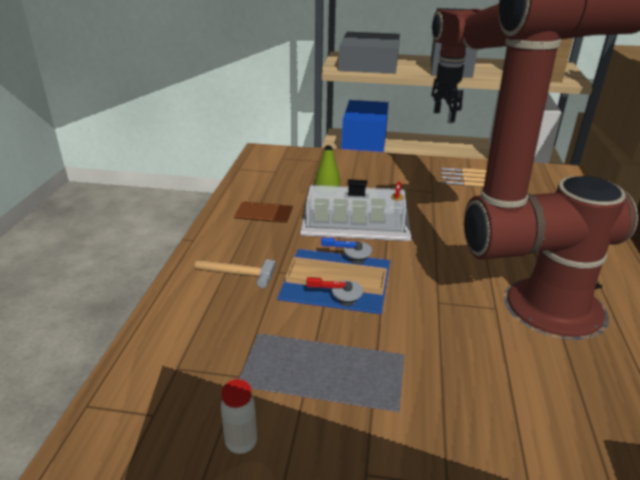

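The top view shows the grey mat at about (210,282), the jig at (327,270), the red lever from pivot (291,283) to grip (288,252) and the blue lever from (361,283) to (358,252). It also shows the cover at (438,272), its T handle at (447,263) and the tap at (455,313). The side view shows four heel blocks under the cover. Next I'll measure.

```bash
cat >> h.py <<'E'
def hsv(f): return cv2.cvtColor(f["pixels"],cv2.COLOR_BGR2HSV).astype(int)
def rect(P):
    (c,s,a)=cv2.minAreaRect((P[:,:2]*1000).astype(np.float32)); return np.round(c,1),np.round(s,1),round(a,2)
def sel(f,m,zlo=-1,zhi=2,box=None):
    W=f["W"]; k=m&(W[...,2]>zlo)&(W[...,2]<zhi)
    if box: k&=(W[...,0]>box[0])&(W[...,0]<box[1])&(W[...,1]>box[2])&(W[...,1]<box[3])
    return W[k]
def axis(P):
    c=P[:,:2].mean(0); w,v=np.linalg.eigh(np.cov((P[:,:2]-c).T)); a=v[:,1]; return c.round(4),round(np.arctan2(a[1],a[0]),3),P.shape[0],P.min(0).round(3),P.max(0).round(3)
E
python3 - <<'E'
from h import *
f=cam("top"); H=hsv(f); h,s,v=H[...,0],H[...,1],H[...,2]; W=f["W"]
red=((h<8)|(h>172))&(s>150); blue=(h>100)&(h<125)&(s>120); gray=(s<40)
for n,(u0,u1,v0,v1,m,zl,zh) in dict(red=(275,305,235,290,red,.03,.09),blue=(345,375,235,290,blue,.03,.09),jig=(275,380,215,325,blue,.0,.02),
   mat=(165,255,210,350,gray,-.01,.012),tap=(440,475,300,325,red,.08,.2),
   handle=(430,460,245,280,(v<60),.1,.2)).items():
    k=np.zeros(h.shape,bool); k[v0:v1,u0:u1]=1
    P=sel(f,m&k,zl,zh); print(n,axis(P),rect(P))
    print('   z med',np.median(P[:,2]).round(4))
# discs, tray, chamber
k=np.zeros(h.shape,bool)
for n,(u0,u1) in dict(rd=(274,308),bd=(344,378)).items():
    k[:]=0;k[265:300,u0:u1]=1; P=sel(f,k&(s<60)&(v>100),.015,.06); print(n,rect(P),np.median(P[:,2]))
k[:]=0;k[205:340,385:490]=1; 
for zl,zh in((.005,.03),(.075,.11)):
    P=sel(f,k&(s<60),zl,zh); print('ch',zl,rect(P),np.median(P[:,2]),len(P))
k[:]=0;k[215:325,300:352]=1; P=sel(f,k&(h<30)&(s>40),.018,.04); print('tray',rect(P),np.median(P[:,2]))
for (u,vv) in((430,232),(433,270),(445,293),(447,263),(455,313),(288,250),(291,283),(327,270),(210,280)): print(u,vv,W[vv,u].round(3),H[vv,u])
E
```

```text
red (array([0.5403, 0.0805]), np.float64(-3.06), 144, array([0.494, 0.073, 0.058]), array([0.58 , 0.089, 0.076])) (array([536.9,  79.8]), array([86.3, 12.6]), 5.8)
   z med 0.0668
blue (array([ 0.5314, -0.0955]), np.float64(-3.068), 175, array([ 0.485, -0.104,  0.053]), array([ 0.571, -0.087,  0.076])) (array([528. , -96.1]), array([87. , 14.1]), 3.51)
   z med 0.065
jig (array([ 0.5263, -0.0156]), np.float64(3.016), 3045, array([ 0.395, -0.128,  0.002]), array([0.649, 0.1  , 0.017])) (array([523.2, -13.7]), array([217.5, 246.6]), 87.36)
   z med 0.009
mat (array([0.5069, 0.2969]), np.float64(3.103), 6990, array([ 0.351,  0.214, -0.004]), array([0.675, 0.38 , 0.012])) (array([512.7, 296.7]), array([155.2, 321.1]), 87.72)
   z med 0.0041
tap (array([ 0.3882, -0.3073]), np.float64(1.534), 83, array([ 0.383, -0.33 ,  0.097]), array([ 0.397, -0.285,  0.139])) (array([ 390.3, -307.4]), array([44.8, 13.8]), 86.84)
   z med 0.1338
handle (array([ 0.5022, -0.298 ]), np.float64(-3.092), 275, array([ 0.476, -0.314,  0.101]), array([ 0.529, -0.284,  0.145])) (array([ 502.5, -298.6]), array([52. , 27.1]), 3.66)
   z med 0.1385
rd (array([485.2,  77.2]), array([68.9, 68.6]), 87.83) 0.04527949774102322
bd (array([477.4, -99.1]), array([68.7, 70.4]), 4.13) 0.04518071723242878
ch 0.005 (array([ 500.5, -303.5]), array([309.1, 171.9]), 4.08) 0.012897274552895214 2046
ch 0.075 (array([ 502.9, -300.6]), array([275.5, 112. ]), 3.88) 0.09288680917471734 4598
tray (array([521.5, -14. ]), array([ 86.6, 238. ]), 87.43) 0.0246387171884618
430 232 [ 0.59  -0.28   0.092] [ 39  17 200]
433 270 [ 0.494 -0.276  0.093] [ 41  18 201]
445 293 [ 0.437 -0.3    0.089] [ 43  18 201]
447 263 [ 0.502 -0.299  0.141] [130  17  45]
455 313 [ 0.386 -0.305  0.135] [  1 185 214]
288 250 [0.566 0.078 0.074] [  1 189 185]
291 283 [0.485 0.075 0.06 ] [100  20 115]
327 270 [nan nan nan] [ 18  87 224]
210 280 [0.511 0.292 0.005] [132   9 146]
```

```bash
python3 - <<'E'
from h import *
print(to([.563,.0835,.20],.08-np.pi/2))
f=np.load("top0.npz"); im=f["pixels"]; c=cv2.resize(im[215:330,270:485],None,fx=3.7,fy=3.7,interpolation=cv2.INTER_CUBIC); cv2.imwrite("pics/c1.png",c)
E
```

```text
[array([ 54.38, -45.65,   4.52]), array([-0.002,  0.   ,  0.367]), array([-0.000e+00, -2.000e-03, -2.775e+00])]
```

View pics/c1.png

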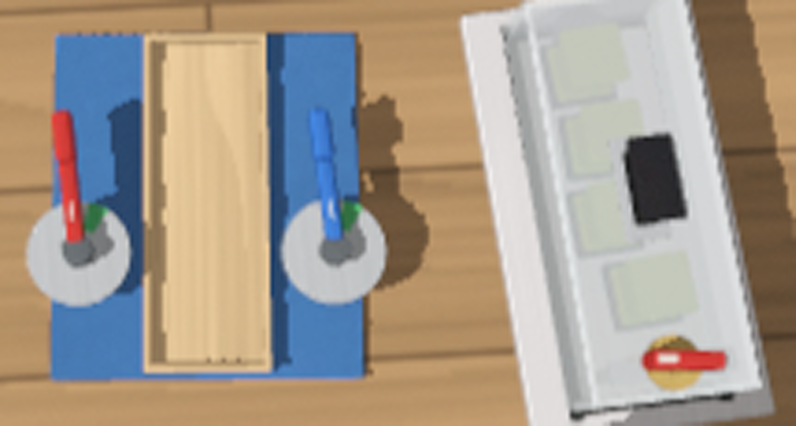

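The crop shows both levers pointing towards +x, with the green ticks just clockwise of them at (95,218) and (350,215). Four heel blocks are under the cover and the tap's red bar lies across it at (685,360). Moving above the red lever grip.

send_rows(
  steps=[
    {"translation":[3.4,-2.8,0.2],"delta_rot":[0,0,0.03],"jaw":5},
    {"translation":[6.8,-5.7,0.5],"delta_rot":[0,0,0.08],"jaw":5},
    {"translation":[10.2,-8.5,0.8],"delta_rot":[0,0,0.12],"jaw":5},
    {"translation":[13.6,-11.4,1],"delta_rot":[0,0,0.17],"jaw":5},
    {"translation":[17,-14.2,1],"delta_rot":[0,0,0.22],"jaw":5},
    {"translation":[20.4,-17.1,1],"delta_rot":[0,0,0.27],"jaw":5},
    {"translation":[23.8,-20,1],"delta_rot":[0,0,0.32],"jaw":5},
    {"translation":[27.2,-22.8,1],"delta_rot":[0,0,0.367],"jaw":5},
  ],
)

```text
time: 0.95
tool_pos: [0.4171, -0.2386, 0.2351]
tool_rot: [-0.0, 0.999, 0.039, 0.0]
contact_force: [-0.0, 0.1, -0.1]
gripper_width: 0.587
grasp_force: 0.0
```

```bash
python3 - <<'E'
from h import *
s,x,q=st(); print(s["time"],x,s["joint_pos"].round(2))
print(to([.563,.0835,.12],.08-np.pi/2))
E
```

```text
0.95 [ 0.41705676 -0.23864105  0.23509377] [-0.67 -0.3   1.95  0.    1.49  0.82]
[array([ 17.04, -30.99,  11.51]), array([-0.   , -0.   , -0.003]), array([-0.   ,  0.   ,  3.139])]
```

send_rows(
  steps=[
    {"translation":[2.4,-4.4,0.5],"delta_rot":[0,0,0],"jaw":4},
    {"translation":[4.9,-8.9,2],"delta_rot":[0,0,0],"jaw":4},
    {"translation":[7.3,-13.3,4],"delta_rot":[0,0,0],"jaw":4},
    {"translation":[9.7,-17.7,6],"delta_rot":[0,0,0],"jaw":4},
    {"translation":[12.2,-22.1,8],"delta_rot":[0,0,0],"jaw":4},
    {"translation":[14.6,-26.5,10],"delta_rot":[0,0,0],"jaw":4},
    {"translation":[17.04,-31,11.5],"delta_rot":[0,0,0],"jaw":4},
    {"translation":[17.04,-31,11.5],"delta_rot":[0,0,0],"jaw":4},
  ],
)

```text
time: 1.75
tool_pos: [0.5615, 0.0854, 0.1181]
tool_rot: [-0.0, 0.999, 0.041, -0.001]
contact_force: [0.0, -0.3, 0.1]
gripper_width: 0.468
grasp_force: 0.0
```

```bash
cat > look.py <<'E'
import sys
from h import *
# usage: look.py name x y z half out
n,x,y,z,hw,out=sys.argv[1],*map(float,sys.argv[2:6]),sys.argv[6]
f=cam(n); u,v=map(int,proj(f,[x,y,z])); hw=int(hw); v0=max(v-int(hw*.75),0);u0=max(u-hw,0)
c=f["pixels"][v0:v+int(hw*.75),u0:u+hw]; k=min(800/c.shape[1],600/c.shape[0]); c=cv2.resize(c,None,fx=k,fy=k,interpolation=cv2.INTER_CUBIC); cv2.imwrite("pics/"+out,c)
s,xx,q=st(); print(u0,v0,k,s["time"],xx.round(4))
E
python3 look.py side .55 .08 .06 70 c2.png
```

```text
249 228 5.714285714285714 1.8 [0.5617 0.0868 0.1174]
```

View pics/c2.png

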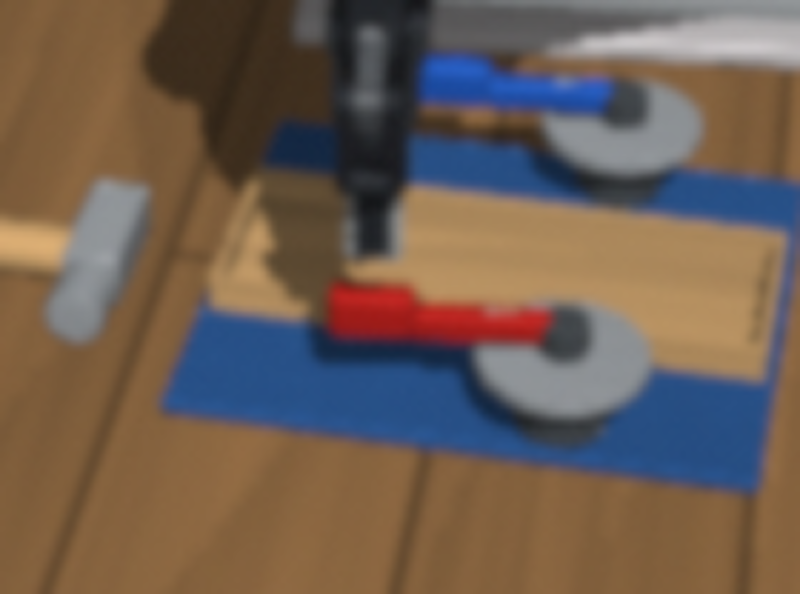

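The gripper is right above the red grip (crop (370,310)) with its jaws straddling the lever direction. Lowering and pinching.

send_rows(
  steps=[
    {"translation":[0,0.1,2],"delta_rot":[0,0,0],"jaw":4},
    {"translation":[0,0.1,4],"delta_rot":[0,0,0],"jaw":4},
    {"translation":[0,0.1,6],"delta_rot":[0,0,0],"jaw":4},
    {"translation":[0,0.1,7.1],"delta_rot":[0,0,0],"jaw":4},
    {"translation":[0,0.1,7.1],"delta_rot":[0,0,0],"jaw":4},
    {"translation":[0,0.1,7.1],"delta_rot":[0,0,0],"jaw":3},
    {"translation":[0,0.1,7.1],"delta_rot":[0,0,0],"jaw":2},
    {"translation":[0,0.1,7.1],"delta_rot":[0,0,0],"jaw":1.2},
  ],
)

```text
time: 2.6
tool_pos: [0.5631, 0.0813, 0.0508]
tool_rot: [-0.0, 0.999, 0.04, 0.001]
contact_force: [0.6, -0.7, 1.5]
gripper_width: 0.156
grasp_force: 58.3
```

send_rows(
  steps=[
    {"translation":[0,0,0],"delta_rot":[0,0,0],"jaw":0.8},
    {"translation":[0,0,0],"delta_rot":[0,0,0],"jaw":0.8},
    {"translation":[0,0,0],"delta_rot":[0,0,0],"jaw":0.8},
    {"translation":[0,0,0],"delta_rot":[0,0,0],"jaw":0.8},
    {"translation":[0,0,0],"delta_rot":[0,0,0],"jaw":0.8},
    {"translation":[0,0,0],"delta_rot":[0,0,0],"jaw":0.8},
    {"translation":[0,0,0],"delta_rot":[0,0,0],"jaw":0.8},
    {"translation":[0,0,0],"delta_rot":[0,0,0],"jaw":0.8},
  ],
)

```text
time: 3.4
tool_pos: [0.5631, 0.0813, 0.0507]
tool_rot: [-0.0, 0.999, 0.04, 0.001]
contact_force: [0.7, 1.0, 6.1]
gripper_width: 0.154
grasp_force: 58.7
```

```bash
python3 - <<'E'
from h import *
s,x,q=st(); print(s["time"],x,s["contact_force"],s["ft_torque"],s["gripper_width"]*8.54,s["grasp_force"])
y=q.as_matrix()[:,1];print(np.arctan2(y[1],y[0]))
p=np.array([.4855,.0772,x[2]])   # pivot
r=x-p; print(np.hypot(*r[:2]),np.arctan2(r[1],r[0]))
for a in np.arange(.1,.55,.1):
    d=R.from_euler('z',-a).apply(r)+p-x; print(round(a,2),(q.inv().apply(d)*100).round(2))
E
```

```text
3.4 [0.56312593 0.08129065 0.05065336] [0.65702013 0.99385645 6.08825602] [ 0.20353837  0.08093918 -0.07694896] 1.3189033308815399 58.74800205230713
-1.4911188335927046
0.07773363434974488 0.05264820607399237
0.1 [-0.06  0.77 -0.  ]
0.2 [-0.2   1.54 -0.  ]
0.3 [-0.41  2.29 -0.  ]
0.4 [-0.7   3.01 -0.  ]
0.5 [-1.05  3.7  -0.  ]
```

send_rows(
  steps=[
    {"translation":[-0.02,0.46,0],"delta_rot":[0,0,0.06],"jaw":0.8},
    {"translation":[-0.08,0.93,0],"delta_rot":[0,0,0.12],"jaw":0.8},
    {"translation":[-0.16,1.39,0],"delta_rot":[0,0,0.18],"jaw":0.8},
    {"translation":[-0.27,1.84,0],"delta_rot":[0,0,0.24],"jaw":0.8},
    {"translation":[-0.41,2.29,0],"delta_rot":[0,0,0.3],"jaw":0.8},
    {"translation":[-0.57,2.72,0],"delta_rot":[0,0,0.36],"jaw":0.8},
    {"translation":[-0.77,3.15,0],"delta_rot":[0,0,0.42],"jaw":0.8},
    {"translation":[-0.98,3.57,0],"delta_rot":[0,0,0.48],"jaw":0.8},
  ],
)

```text
time: 4.2
tool_pos: [0.5572, 0.0455, 0.0508]
tool_rot: [-0.001, 0.98, -0.2, 0.002]
contact_force: [4.0, 5.3, 3.4]
gripper_width: 0.153
grasp_force: 58.6
```

```bash
python3 look.py top .52 .075 .05 45 c3.png; python3 - <<'E'
from h import *
s,x,q=st(); print(s["contact_force"],s["ft_torque"],s["gripper_width"]*8.54,s["grasp_force"])
f=s["contact_force"]; r=x-np.array([.4855,.0772,x[2]]); print("ang",np.arctan2(r[1],r[0]),"r",np.hypot(*r[:2]),"M about pivot",np.cross(r,f)[2]+s["ft_torque"][2])
E
```

```text
245 236 8.88888888888889 4.25 [0.5571 0.0452 0.0508]
[3.91257558 5.95155222 3.13533515] [ 0.90060779 -0.41422707  0.19950582] 1.2917443798236905 58.62191140651703
ang -0.4204341490025656 r 0.07839761793711021 M about pivot 0.7506557240459781
```

View pics/c3.png

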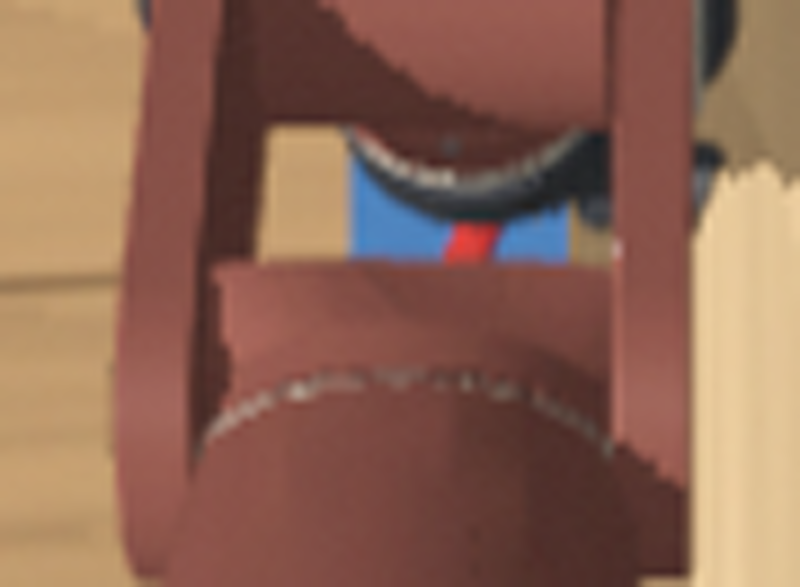

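The moment about the pivot is about 0.75 N m (0.47 rad) and the lever angle is about 0.49 rad from rest, so it is inside the green zone. Holding for two seconds, then easing back.

send_rows(
  steps=[
    {"translation":[0,0,0],"delta_rot":[0,0,0],"jaw":0.8},
    {"translation":[0,0,0],"delta_rot":[0,0,0],"jaw":0.8},
    {"translation":[0,0,0],"delta_rot":[0,0,0],"jaw":0.8},
    {"translation":[0,0,0],"delta_rot":[0,0,0],"jaw":0.8},
    {"translation":[0,0,0],"delta_rot":[0,0,0],"jaw":0.8},
    {"translation":[0,0,0],"delta_rot":[0,0,0],"jaw":0.8},
    {"translation":[0,0,0],"delta_rot":[0,0,0],"jaw":0.8},
    {"translation":[0,0,0],"delta_rot":[0,0,0],"jaw":0.8},
  ],
)

```text
time: 5.05
tool_pos: [0.5573, 0.0457, 0.0508]
tool_rot: [-0.001, 0.98, -0.198, 0.002]
contact_force: [3.8, 4.8, 2.6]
gripper_width: 0.158
grasp_force: 62.5
```

send_rows(
  steps=[
    {"translation":[0,0,0],"delta_rot":[0,0,0],"jaw":0.8},
    {"translation":[0,0,0],"delta_rot":[0,0,0],"jaw":0.8},
    {"translation":[0,0,0],"delta_rot":[0,0,0],"jaw":0.8},
    {"translation":[0,0,0],"delta_rot":[0,0,0],"jaw":0.8},
    {"translation":[0,0,0],"delta_rot":[0,0,0],"jaw":0.8},
    {"translation":[0,0,0],"delta_rot":[0,0,0],"jaw":0.8},
    {"translation":[0,0,0],"delta_rot":[0,0,0],"jaw":0.8},
    {"translation":[0,0,0],"delta_rot":[0,0,0],"jaw":0.8},
  ],
)

```text
time: 5.85
tool_pos: [0.5573, 0.0457, 0.0508]
tool_rot: [-0.001, 0.98, -0.198, 0.002]
contact_force: [4.8, 4.8, 2.8]
gripper_width: 0.151
grasp_force: 62.6
```

send_rows(
  steps=[
    {"translation":[0,0,0],"delta_rot":[0,0,0],"jaw":0.8},
    {"translation":[0,0,0],"delta_rot":[0,0,0],"jaw":0.8},
    {"translation":[0,0,0],"delta_rot":[0,0,0],"jaw":0.8},
    {"translation":[0,0,0],"delta_rot":[0,0,0],"jaw":0.8},
    {"translation":[0,0,0],"delta_rot":[0,0,0],"jaw":0.8},
    {"translation":[0,0,0],"delta_rot":[0,0,0],"jaw":0.8},
    {"translation":[0,0,0],"delta_rot":[0,0,0],"jaw":0.8},
    {"translation":[0,0,0],"delta_rot":[0,0,0],"jaw":0.8},
  ],
)

```text
time: 6.65
tool_pos: [0.5573, 0.0457, 0.0508]
tool_rot: [-0.001, 0.98, -0.198, 0.002]
contact_force: [3.9, 4.7, 4.2]
gripper_width: 0.154
grasp_force: 62.5
```

send_rows(
  steps=[
    {"translation":[0,-0.47,0],"delta_rot":[0,0,-0.06],"jaw":0.8},
    {"translation":[-0.03,-0.93,0],"delta_rot":[0,0,-0.12],"jaw":0.8},
    {"translation":[-0.09,-1.39,0],"delta_rot":[0,0,-0.18],"jaw":0.8},
    {"translation":[-0.17,-1.85,0],"delta_rot":[0,0,-0.24],"jaw":0.8},
    {"translation":[-0.28,-2.3,0],"delta_rot":[0,0,-0.3],"jaw":0.8},
    {"translation":[-0.42,-2.75,0],"delta_rot":[0,0,-0.36],"jaw":0.8},
    {"translation":[-0.58,-3.18,0],"delta_rot":[0,0,-0.42],"jaw":0.8},
    {"translation":[-0.78,-3.61,0],"delta_rot":[0,0,-0.48],"jaw":0.8},
  ],
)

```text
time: 7.45
tool_pos: [0.5631, 0.0815, 0.0507]
tool_rot: [-0.0, 0.999, 0.041, 0.001]
contact_force: [0.4, 1.7, 5.3]
gripper_width: 0.155
grasp_force: 63.1
```

send_rows(
  steps=[
    {"translation":[0,0,0],"delta_rot":[0,0,0],"jaw":0.8},
    {"translation":[0,0,0],"delta_rot":[0,0,0],"jaw":3},
    {"translation":[0,0,0],"delta_rot":[0,0,0],"jaw":4},
    {"translation":[0,0,0],"delta_rot":[0,0,0],"jaw":4},
    {"translation":[0,0,-2],"delta_rot":[0,0,0],"jaw":4},
    {"translation":[0,0,-4],"delta_rot":[0,0,0],"jaw":4},
    {"translation":[0,0,-6],"delta_rot":[0,0,0],"jaw":4},
    {"translation":[0,0,-7],"delta_rot":[0,0,0],"jaw":4},
  ],
)

```text
time: 8.25
tool_pos: [0.5627, 0.0809, 0.1209]
tool_rot: [0.0, 0.999, 0.04, 0.001]
contact_force: [0.3, -0.7, 0.4]
gripper_width: 0.467
grasp_force: 0.0
```

```bash
python3 - <<'E'
from h import *
f=cam("side"); H=hsv(f); h,s,v=H[...,0],H[...,1],H[...,2]
red=((h<8)|(h>172))&(s>150); blue=(h>100)&(h<125)&(s>120)
for n,m,b in(("red",red,(.47,.62,0.03,.12)),("blue",blue,(.47,.62,-.15,-.06))):
    P=sel(f,m,.04,.08,b); print(n,axis(P),rect(P))
    E=P[P[:,0]>(.548 if n=="red" else .541)]; print(E.mean(0).round(4))
s,x,q=st(); print(s["time"],x)
print(to([.5548,-.0935,x[2]],.075-np.pi/2))
E
```

```text
red (array([0.542 , 0.0852]), np.float64(-3.053), 273, array([0.493, 0.072, 0.046]), array([0.579, 0.097, 0.071])) (array([536.7,  81.3]), array([85.3, 20.1]), 8.98)
[0.5639 0.0874 0.0613]
blue (array([ 0.5297, -0.0919]), np.float64(-3.063), 211, array([ 0.483, -0.102,  0.046]), array([ 0.568, -0.084,  0.071])) (array([525.2, -93.1]), array([85., 18.]), 0.09)
[ 0.5544 -0.0899  0.0614]
8.3 [0.56344191 0.0809494  0.12213254]
[array([-2.25, 17.32, -0.  ]), array([ 0.   , -0.004,  0.005]), array([ 6.000e-03,  1.000e-03, -3.137e+00])]
```

send_rows(
  steps=[
    {"translation":[-0.6,4.3,0],"delta_rot":[0,0,0],"jaw":4},
    {"translation":[-1.1,8.6,0],"delta_rot":[0,0,0],"jaw":4},
    {"translation":[-1.7,13,0],"delta_rot":[0,0,0],"jaw":4},
    {"translation":[-2.25,17.3,0],"delta_rot":[0,0,0],"jaw":4},
    {"translation":[-2.25,17.3,0],"delta_rot":[0,0,0],"jaw":4},
    {"translation":[-2.25,17.3,2.5],"delta_rot":[0,0,0],"jaw":4},
    {"translation":[-2.25,17.3,5],"delta_rot":[0,0,0],"jaw":4},
    {"translation":[-2.25,17.3,7.2],"delta_rot":[0,0,0],"jaw":4},
  ],
)

```text
time: 9.1
tool_pos: [0.5524, -0.0924, 0.0452]
tool_rot: [-0.0, 0.999, 0.04, -0.001]
contact_force: [-0.1, 0.4, 0.4]
gripper_width: 0.467
grasp_force: 0.0
```

send_rows(
  steps=[
    {"translation":[0,0,0],"delta_rot":[0,0,0],"jaw":4},
    {"translation":[0,0,0],"delta_rot":[0,0,0],"jaw":3},
    {"translation":[0,0,0],"delta_rot":[0,0,0],"jaw":2},
    {"translation":[0,0,0],"delta_rot":[0,0,0],"jaw":1.2},
    {"translation":[0,0,0],"delta_rot":[0,0,0],"jaw":0.8},
    {"translation":[0,0,0],"delta_rot":[0,0,0],"jaw":0.8},
    {"translation":[0,0,0],"delta_rot":[0,0,0],"jaw":0.8},
    {"translation":[0,0,0],"delta_rot":[0,0,0],"jaw":0.8},
  ],
)

```text
time: 9.9
tool_pos: [0.5546, -0.0937, 0.0487]
tool_rot: [0.001, 0.999, 0.04, 0.001]
contact_force: [1.6, -1.9, 6.1]
gripper_width: 0.157
grasp_force: 59.2
```

```bash
python3 - <<'E'
from h import *
s,x,q=st(); print(s["time"],x,s["contact_force"],s["gripper_width"]*8.54,s["grasp_force"])
y=q.as_matrix()[:,1];print(np.arctan2(y[1],y[0])+np.pi/2)
p=np.array([.4775,-.0991,x[2]]);r=x-p; print(np.hypot(*r[:2]),np.arctan2(r[1],r[0]))
for a in (.25,.48):
    d=R.from_euler('z',-a).apply(r)+p-x; print(round(a,2),(q.inv().apply(d)*100).round(2))
E
```

```text
9.9 [ 0.55461584 -0.09373418  0.04872263] [ 1.6322193  -1.89563802  6.13709419] 1.3431294841719184 59.22689437866211
0.07984910430889669
0.07730229083619293 0.0694693497794574
0.25 [-0.26  1.91  0.  ]
0.48 [-0.91  3.56  0.  ]
```

send_rows(
  steps=[
    {"translation":[-0.02,0.46,0],"delta_rot":[0,0,0.06],"jaw":0.8},
    {"translation":[-0.07,0.93,0],"delta_rot":[0,0,0.12],"jaw":0.8},
    {"translation":[-0.14,1.38,0],"delta_rot":[0,0,0.18],"jaw":0.8},
    {"translation":[-0.24,1.84,0],"delta_rot":[0,0,0.24],"jaw":0.8},
    {"translation":[-0.37,2.28,0],"delta_rot":[0,0,0.3],"jaw":0.8},
    {"translation":[-0.52,2.72,0],"delta_rot":[0,0,0.36],"jaw":0.8},
    {"translation":[-0.7,3.14,0],"delta_rot":[0,0,0.42],"jaw":0.8},
    {"translation":[-0.91,3.56,0],"delta_rot":[0,0,0.48],"jaw":0.8},
  ],
)

```text
time: 10.7
tool_pos: [0.5491, -0.1295, 0.0489]
tool_rot: [-0.0, 0.98, -0.199, 0.002]
contact_force: [4.8, 0.9, 3.8]
gripper_width: 0.156
grasp_force: 59.4
```

```bash
python3 - <<'E'
from h import *
s,x,q=st(); print(s["time"],s["contact_force"],s["gripper_width"]*8.54,s["grasp_force"])
f=s["contact_force"]; r=x-np.array([.4775,-.0991,x[2]]); print("ang",np.arctan2(r[1],r[0]),"r",np.hypot(*r[:2]),"M about pivot",np.cross(r,f)[2]+s["ft_torque"][2])
E
```

```text
10.7 [4.79750907 0.85246736 3.7873208 ] 1.3320658690563263 59.435818791389465
ang -0.40102289310013906 r 0.0777783414993744 M about pivot 0.7267161957985185
```

send_rows(
  steps=[
    {"translation":[0,0,0],"delta_rot":[0,0,0],"jaw":0.8},
    {"translation":[0,0,0],"delta_rot":[0,0,0],"jaw":0.8},
    {"translation":[0,0,0],"delta_rot":[0,0,0],"jaw":0.8},
    {"translation":[0,0,0],"delta_rot":[0,0,0],"jaw":0.8},
    {"translation":[0,0,0],"delta_rot":[0,0,0],"jaw":0.8},
    {"translation":[0,0,0],"delta_rot":[0,0,0],"jaw":0.8},
    {"translation":[0,0,0],"delta_rot":[0,0,0],"jaw":0.8},
    {"translation":[0,0,0],"delta_rot":[0,0,0],"jaw":0.8},
  ],
)

```text
time: 11.5
tool_pos: [0.5492, -0.1292, 0.0488]
tool_rot: [-0.0, 0.98, -0.198, 0.002]
contact_force: [5.0, 0.3, 4.2]
gripper_width: 0.154
grasp_force: 59.5
```

send_rows(
  steps=[
    {"translation":[0,0,0],"delta_rot":[0,0,0],"jaw":0.8},
    {"translation":[0,0,0],"delta_rot":[0,0,0],"jaw":0.8},
    {"translation":[0,0,0],"delta_rot":[0,0,0],"jaw":0.8},
    {"translation":[0,0,0],"delta_rot":[0,0,0],"jaw":0.8},
    {"translation":[0,0,0],"delta_rot":[0,0,0],"jaw":0.8},
    {"translation":[0,0,0],"delta_rot":[0,0,0],"jaw":0.8},
    {"translation":[0,0,0],"delta_rot":[0,0,0],"jaw":0.8},
    {"translation":[0,0,0],"delta_rot":[0,0,0],"jaw":0.8},
  ],
)

```text
time: 12.3
tool_pos: [0.5492, -0.1292, 0.0488]
tool_rot: [-0.0, 0.98, -0.198, 0.002]
contact_force: [5.3, 0.8, 4.8]
gripper_width: 0.157
grasp_force: 59.5
```

send_rows(
  steps=[
    {"translation":[0,0,0],"delta_rot":[0,0,0],"jaw":0.8},
    {"translation":[0,0,0],"delta_rot":[0,0,0],"jaw":0.8},
    {"translation":[0,0,0],"delta_rot":[0,0,0],"jaw":0.8},
    {"translation":[0,0,0],"delta_rot":[0,0,0],"jaw":0.8},
    {"translation":[0,0,0],"delta_rot":[0,0,0],"jaw":0.8},
    {"translation":[0,0,0],"delta_rot":[0,0,0],"jaw":0.8},
    {"translation":[0,0,0],"delta_rot":[0,0,0],"jaw":0.8},
    {"translation":[0,0,0],"delta_rot":[0,0,0],"jaw":0.8},
  ],
)

```text
time: 13.1
tool_pos: [0.5492, -0.1292, 0.0489]
tool_rot: [-0.0, 0.98, -0.198, 0.002]
contact_force: [6.4, 1.6, 5.3]
gripper_width: 0.158
grasp_force: 59.5
```

send_rows(
  steps=[
    {"translation":[-0.01,-0.46,0],"delta_rot":[0,0,-0.06],"jaw":0.8},
    {"translation":[-0.05,-0.93,0],"delta_rot":[0,0,-0.12],"jaw":0.8},
    {"translation":[-0.11,-1.38,0],"delta_rot":[0,0,-0.18],"jaw":0.8},
    {"translation":[-0.2,-1.84,0],"delta_rot":[0,0,-0.24],"jaw":0.8},
    {"translation":[-0.32,-2.29,0],"delta_rot":[0,0,-0.3],"jaw":0.8},
    {"translation":[-0.47,-2.73,0],"delta_rot":[0,0,-0.36],"jaw":0.8},
    {"translation":[-0.64,-3.16,0],"delta_rot":[0,0,-0.42],"jaw":0.8},
    {"translation":[-0.84,-3.58,0],"delta_rot":[0,0,-0.48],"jaw":0.8},
  ],
)

```text
time: 13.9
tool_pos: [0.5546, -0.0934, 0.0487]
tool_rot: [0.001, 0.999, 0.042, 0.001]
contact_force: [1.6, -2.3, 5.4]
gripper_width: 0.158
grasp_force: 59.3
```

send_rows(
  steps=[
    {"translation":[0,0,0],"delta_rot":[0,0,0],"jaw":0.8},
    {"translation":[0,0,0],"delta_rot":[0,0,0],"jaw":3},
    {"translation":[0,0,0],"delta_rot":[0,0,0],"jaw":4},
    {"translation":[0,0,0],"delta_rot":[0,0,0],"jaw":4},
    {"translation":[0,0,-3],"delta_rot":[0,0,0],"jaw":4},
    {"translation":[0,0,-6],"delta_rot":[0,0,0],"jaw":4},
    {"translation":[0,0,-10],"delta_rot":[0,0,0],"jaw":4},
    {"translation":[0,0,-15],"delta_rot":[0,0,0],"jaw":4},
  ],
)

```text
time: 14.7
tool_pos: [0.5513, -0.0925, 0.1957]
tool_rot: [-0.001, 0.999, 0.04, -0.003]
contact_force: [1.0, -0.6, -0.4]
gripper_width: 0.473
grasp_force: 0.0
```

```bash
python3 look.py side .52 -.1 .06 100 c4.png; python3 - <<'E'
from h import *
f=cam("side"); H=hsv(f); h,s,v=H[...,0],H[...,1],H[...,2]
red=((h<8)|(h>172))&(s>150); blue=(h>100)&(h<125)&(s>120)
for n,m,b in(("red",red,(.47,.62,0.03,.12)),("blue",blue,(.47,.62,-.15,-.06))):
    P=sel(f,m,.04,.08,b); print(n,axis(P),rect(P))
s,x,q=st(); print(s["time"],x,s["joint_pos"].round(2))
# tap: bar along cover y (yaw .068+90). grip across thickness -> tool y along cover x
print(to([.388,-.308,.18],.068), to([.388,-.308,.18],.068+np.pi))
E
```

```text
241 166 4.0 14.75 [ 0.5566 -0.094   0.2077]
red (array([0.5419, 0.0853]), np.float64(-3.041), 274, array([0.493, 0.072, 0.046]), array([0.58 , 0.095, 0.071])) (array([536.5,  82.9]), array([85.8, 19.3]), 7.12)
blue (array([ 0.5309, -0.0914]), np.float64(-3.055), 214, array([ 0.483, -0.108,  0.046]), array([ 0.571, -0.08 ,  0.071])) (array([526.1, -93.1]), array([87.9, 23. ]), 6.29)
14.8 [ 0.5572015  -0.09426747  0.20574226] [-0.3  -0.07  1.8   0.    1.4   1.19]
[array([-18.6 ,  19.94,   2.43]), array([ 0.014, -0.006, -1.559]), array([-0.006, -0.014,  1.583])] [array([-18.6 ,  19.94,   2.43]), array([-0.006, -0.014,  1.583]), array([ 0.014, -0.006, -1.559])]
```

View pics/c4.png

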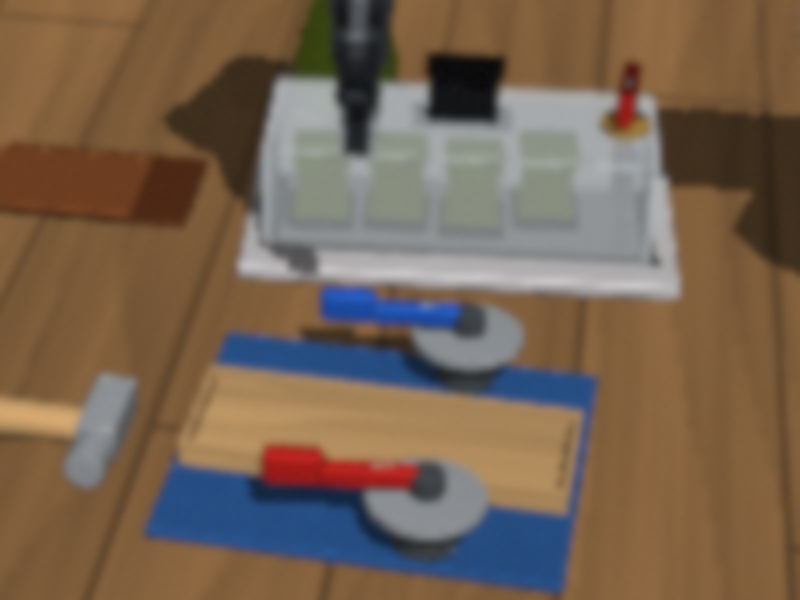

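Both levers are back at rest: the red points left at (290,465) and the blue at (345,300). The four blocks stand under the cover at (320,175), (395,175), (473,185) and (548,178). Next is the tap.

send_rows(
  steps=[
    {"translation":[-2.3,2.5,0],"delta_rot":[0,0,-0.14],"jaw":4},
    {"translation":[-4.6,5,0],"delta_rot":[0,0,-0.28],"jaw":4},
    {"translation":[-7,7.5,0],"delta_rot":[0,0,-0.42],"jaw":4},
    {"translation":[-9.3,10,0],"delta_rot":[0,0,-0.56],"jaw":4},
    {"translation":[-11.6,12.5,0],"delta_rot":[0,0,-0.7],"jaw":4},
    {"translation":[-14,15,0],"delta_rot":[0,0,-0.84],"jaw":4},
    {"translation":[-16.3,17.5,0],"delta_rot":[0,0,-0.98],"jaw":4},
    {"translation":[-18.6,19.9,0],"delta_rot":[0,0,-1.12],"jaw":4},
  ],
)

```text
time: 15.6
tool_pos: [0.3824, -0.3069, 0.1962]
tool_rot: [-0.001, 0.824, 0.567, -0.0]
contact_force: [1.1, -0.4, 0.4]
gripper_width: 0.472
grasp_force: 0.0
```

send_rows(
  steps=[
    {"translation":[0,0,0],"delta_rot":[0,0,-0.14],"jaw":4},
    {"translation":[0,0,0],"delta_rot":[0,0,-0.28],"jaw":4},
    {"translation":[0,0,0],"delta_rot":[0,0,-0.42],"jaw":4},
    {"translation":[0,0,0],"delta_rot":[0,0,-0.44],"jaw":4},
    {"translation":[0,0,0],"delta_rot":[0,0,-0.44],"jaw":4},
    {"translation":[0,0,0],"delta_rot":[0,0,-0.44],"jaw":4},
    {"translation":[0,0,0],"delta_rot":[0,0,-0.44],"jaw":4},
    {"translation":[0,0,0],"delta_rot":[0,0,-0.44],"jaw":4},
  ],
)

```text
time: 16.4
tool_pos: [0.3839, -0.3063, 0.1973]
tool_rot: [-0.0, 0.682, 0.731, 0.0]
contact_force: [-0.0, -0.1, -0.3]
gripper_width: 0.466
grasp_force: 0.0
```

```bash
python3 - <<'E'
from h import *
s,x,q=st(); print(s["time"],x,s["joint_pos"].round(2))
print(to([.388,-.3078,.118],.068))
f=cam("top"); H=hsv(f); h,s,v=H[...,0],H[...,1],H[...,2]
red=((h<8)|(h>172))&(s>150)
P=sel(f,red,.1,.15,(.35,.43,-.35,-.26)); print(axis(P),rect(P)) if len(P)>5 else print(len(P))
f=cam("side"); H=hsv(f); h,s,v=H[...,0],H[...,1],H[...,2]
red=((h<8)|(h>172))&(s>150)
P=sel(f,red,.1,.15,(.35,.43,-.35,-.26)); print(axis(P),rect(P)) if len(P)>5 else print(len(P))
E
```

```text
16.4 [ 0.38385744 -0.30628373  0.19725474] [-0.83 -0.24  1.97  0.    1.42 -0.89]
[array([-0.18,  0.4 ,  7.93]), array([-0.   , -0.   ,  0.001]), array([ 0.   , -0.   , -3.141])]
(array([ 0.3888, -0.2919]), np.float64(1.618), 29, array([ 0.382, -0.306,  0.101]), array([ 0.397, -0.285,  0.137])) (array([ 390.6, -295.2]), array([20. , 14.8]), 80.84)
(array([ 0.3878, -0.2964]), np.float64(1.444), 54, array([ 0.38 , -0.329,  0.102]), array([ 0.394, -0.28 ,  0.134])) (array([ 387.4, -304.2]), array([49.8, 11.4]), 85.46)
```

send_rows(
  steps=[
    {"translation":[-0.15,0.4,2.5],"delta_rot":[0,0,0],"jaw":4},
    {"translation":[-0.15,0.4,5],"delta_rot":[0,0,0],"jaw":4},
    {"translation":[-0.15,0.4,7],"delta_rot":[0,0,0],"jaw":4},
    {"translation":[-0.15,0.4,7.9],"delta_rot":[0,0,0],"jaw":4},
    {"translation":[-0.15,0.4,7.9],"delta_rot":[0,0,0],"jaw":3},
    {"translation":[-0.15,0.4,7.9],"delta_rot":[0,0,0],"jaw":2},
    {"translation":[-0.15,0.4,7.9],"delta_rot":[0,0,0],"jaw":1.2},
    {"translation":[-0.15,0.4,7.9],"delta_rot":[0,0,0],"jaw":0.6},
  ],
)

```text
time: 17.3
tool_pos: [0.3884, -0.3084, 0.1199]
tool_rot: [0.001, 0.682, 0.731, -0.0]
contact_force: [-0.7, 0.3, 2.2]
gripper_width: 0.135
grasp_force: 58.0
```

send_rows(
  steps=[
    {"translation":[0,0,0],"delta_rot":[0,0,0],"jaw":0.6},
    {"translation":[0,0,0],"delta_rot":[0,0,0],"jaw":0.6},
    {"translation":[0,0,0],"delta_rot":[0,0,0.12],"jaw":0.6},
    {"translation":[0,0,0],"delta_rot":[0,0,0.24],"jaw":0.6},
    {"translation":[0,0,0],"delta_rot":[0,0,0.36],"jaw":0.6},
    {"translation":[0,0,0],"delta_rot":[0,0,0.48],"jaw":0.6},
    {"translation":[0,0,0],"delta_rot":[0,0,0.6],"jaw":0.6},
    {"translation":[0,0,0],"delta_rot":[0,0,0.72],"jaw":0.6},
  ],
)

```text
time: 18.1
tool_pos: [0.3888, -0.3085, 0.1198]
tool_rot: [0.002, 0.897, 0.442, 0.001]
contact_force: [-0.3, -0.7, 4.2]
gripper_width: 0.136
grasp_force: 57.9
```

```bash
python3 - <<'E'
from h import *
s,x,q=st(); print(s["time"],x,s["joint_pos"].round(2),s["contact_force"],s["ft_torque"],s["gripper_width"]*8.54,s["grasp_force"])
E
```

```text
18.1 [ 0.38879467 -0.3085217   0.11983106] [-0.82 -0.15  2.02  0.    1.26 -0.17] [-0.33711558 -0.65887117  4.24483108] [-0.07656716  0.10035266  0.03992827] 1.1605185481414122 57.907885015010834
```

send_rows(
  steps=[
    {"translation":[0,0,0],"delta_rot":[0,0,0.12],"jaw":0.6},
    {"translation":[0,0,0],"delta_rot":[0,0,0.24],"jaw":0.6},
    {"translation":[0,0,0],"delta_rot":[0,0,0.36],"jaw":0.6},
    {"translation":[0,0,0],"delta_rot":[0,0,0.48],"jaw":0.6},
    {"translation":[0,0,0],"delta_rot":[0,0,0.6],"jaw":0.6},
    {"translation":[0,0,0],"delta_rot":[0,0,0.7],"jaw":0.6},
    {"translation":[0,0,0],"delta_rot":[0,0,0.8],"jaw":0.6},
    {"translation":[0,0,0],"delta_rot":[0,0,0.8],"jaw":0.6},
  ],
)

```text
time: 18.9
tool_pos: [0.389, -0.3089, 0.1198]
tool_rot: [0.002, 0.998, 0.06, 0.001]
contact_force: [1.1, -3.1, 2.9]
gripper_width: 0.129
grasp_force: 59.1
```

send_rows(
  steps=[
    {"translation":[0,0,0],"delta_rot":[0,0,0],"jaw":2},
    {"translation":[0,0,0],"delta_rot":[0,0,0],"jaw":3},
    {"translation":[0,0,0],"delta_rot":[0,0,0],"jaw":4},
    {"translation":[0,0,0],"delta_rot":[0,0,0],"jaw":4},
    {"translation":[0,0,-2],"delta_rot":[0,0,0],"jaw":5},
    {"translation":[0,0,-4],"delta_rot":[0,0,0],"jaw":6},
    {"translation":[0,0,-6],"delta_rot":[0,0,0],"jaw":6},
    {"translation":[0,0,-8],"delta_rot":[0,0,0],"jaw":6},
  ],
)

```text
time: 19.7
tool_pos: [0.3877, -0.3073, 0.1987]
tool_rot: [-0.0, 0.998, 0.06, -0.0]
contact_force: [0.4, 0.5, -0.1]
gripper_width: 0.704
grasp_force: 0.0
```

```bash
python3 - <<'E'
from h import *
f=cam("side"); H=hsv(f); h,s,v=H[...,0],H[...,1],H[...,2]
red=((h<8)|(h>172))&(s>150)
P=sel(f,red,.1,.15,(.34,.44,-.37,-.26)); print(axis(P),rect(P)) if len(P)>5 else print(len(P))
s,x,q=st(); print(s["time"],x,s["joint_pos"].round(2))
print(to([.5027,-.3003,.20],.068-np.pi/2))
E
python3 look.py side .46 -.3 .1 70 c5.png
```

```text
(array([ 0.3857, -0.3034]), np.float64(-3.02), 156, array([ 0.364, -0.314,  0.103]), array([ 0.41 , -0.295,  0.134])) (array([ 386.7, -304.6]), array([46.1, 18.5]), 1.46)
19.75 [ 0.3891443  -0.30877393  0.20286217] [-0.82 -0.24  1.95  0.    1.42  0.63]
[array([11.37,  0.52,  0.33]), array([ 0.004, -0.004,  0.052]), array([ 0.006,  0.007, -3.089])]
301 141 5.714285714285714 19.8 [ 0.3891 -0.3088  0.2015]
```

View pics/c5.png

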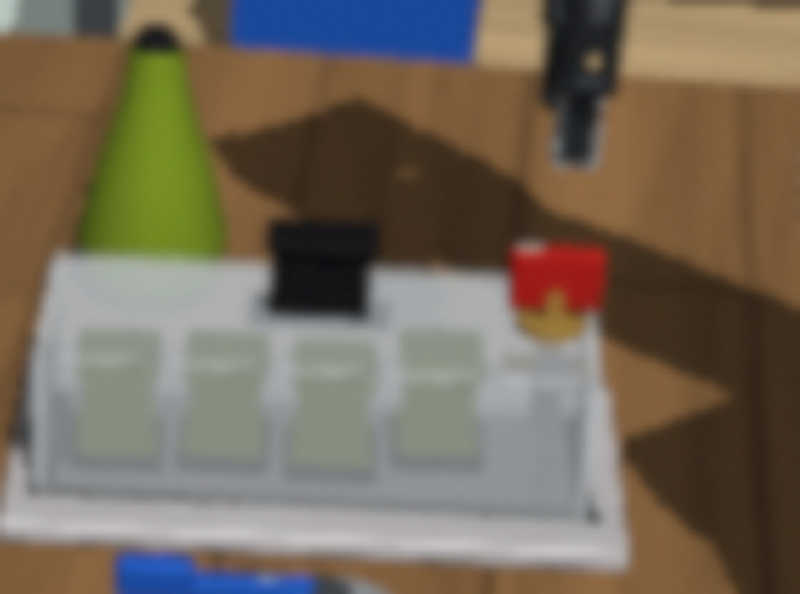

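The tap bar now lies along the cover, fully open (crop (560,275)), and the T handle stands at (322,265). Going to the T handle.

send_rows(
  steps=[
    {"translation":[2.9,0.1,0],"delta_rot":[0,0,0.02],"jaw":6},
    {"translation":[5.8,0.3,0],"delta_rot":[0,0,0.04],"jaw":6},
    {"translation":[8.6,0.4,0],"delta_rot":[0,0,0.052],"jaw":6},
    {"translation":[11.37,0.52,0],"delta_rot":[0,0,0.052],"jaw":6},
    {"translation":[11.37,0.52,0],"delta_rot":[0,0,0.052],"jaw":6},
    {"translation":[11.37,0.52,0],"delta_rot":[0,0,0.052],"jaw":6},
    {"translation":[11.37,0.52,0],"delta_rot":[0,0,0.052],"jaw":6},
    {"translation":[11.37,0.52,0],"delta_rot":[0,0,0.052],"jaw":6},
  ],
)

```text
time: 20.6
tool_pos: [0.5005, -0.2992, 0.1979]
tool_rot: [-0.0, 0.999, 0.033, -0.0]
contact_force: [0.3, 0.4, 0.7]
gripper_width: 0.7
grasp_force: 0.0
```

```bash
python3 - <<'E'
from h import *
s,x,q=st(); print(s["time"],x,s["contact_force"])
print(to([.5027,-.3003,.113],.068-np.pi/2))
E
```

```text
20.6 [ 0.50045747 -0.29920301  0.19787729] [0.29651799 0.44226269 0.72609505]
[array([0.22, 0.13, 8.49]), array([-0.   ,  0.001, -0.001]), array([1.000e-03, 1.000e-03, 3.141e+00])]
```

send_rows(
  steps=[
    {"translation":[0.22,0.13,2.5],"delta_rot":[0,0,0],"jaw":6},
    {"translation":[0.22,0.13,5],"delta_rot":[0,0,0],"jaw":6},
    {"translation":[0.22,0.13,7],"delta_rot":[0,0,0],"jaw":6},
    {"translation":[0.22,0.13,8.4],"delta_rot":[0,0,0],"jaw":6},
    {"translation":[0.22,0.13,8.4],"delta_rot":[0,0,0],"jaw":5},
    {"translation":[0.22,0.13,8.4],"delta_rot":[0,0,0],"jaw":4},
    {"translation":[0.22,0.13,8.4],"delta_rot":[0,0,0],"jaw":3},
    {"translation":[0.22,0.13,8.4],"delta_rot":[0,0,0],"jaw":1},
  ],
)

```text
time: 21.4
tool_pos: [0.5044, -0.3013, 0.1161]
tool_rot: [0.001, 0.999, 0.034, 0.001]
contact_force: [-0.0, -2.0, 1.5]
gripper_width: 0.341
grasp_force: 59.0
```

send_rows(
  steps=[
    {"translation":[0,0,0],"delta_rot":[0,0,0],"jaw":0.8},
    {"translation":[0,0,0],"delta_rot":[0,0,0],"jaw":0.8},
    {"translation":[0,0,0],"delta_rot":[0,0,0],"jaw":0.8},
    {"translation":[0,0,0],"delta_rot":[0,0,0],"jaw":0.8},
    {"translation":[0,0,0],"delta_rot":[0,0,0],"jaw":0.8},
    {"translation":[0,0,-0.4],"delta_rot":[0,0,0],"jaw":0.8},
    {"translation":[0,0,-0.8],"delta_rot":[0,0,0],"jaw":0.8},
    {"translation":[0,0,-1.2],"delta_rot":[0,0,0],"jaw":0.8},
  ],
)

```text
time: 22.2
tool_pos: [0.5027, -0.2992, 0.1245]
tool_rot: [-0.001, 0.999, 0.034, -0.001]
contact_force: [0.3, -0.4, -7.1]
gripper_width: 0.338
grasp_force: 59.5
```

```bash
python3 - <<'E'
from h import *
s,x,q=st(); print(s["time"],x,s["joint_pos"].round(2),s["contact_force"],s["ft_torque"],s["gripper_width"]*8.54,s["grasp_force"])
f=cam("top"); W=f["W"]; H=hsv(f); k=np.zeros(W.shape[:2],bool); k[205:345,385:490]=1
P=sel(f,k&(H[...,1]<60),.088,.12); print(rect(P),np.median(P[:,2]),len(P))
E
```

```text
22.2 [ 0.50267613 -0.29915782  0.12454803] [-0.66  0.07  1.81  0.    1.27  0.84] [ 0.31140041 -0.4233087  -7.08977897] [-0.01065018 -0.07894668 -0.02147297] 2.8854759073825282 59.496222138404846
(array([ 540.4, -294.6]), array([195.1, 109.7]), 3.9) 0.10127946554043046 1548
```

The opening is 2.9 cm, so the pads hold the 30 mm T head rather than the 16 mm neck. I'll set the cover down, open, go lower and regrip.

send_rows(
  steps=[
    {"translation":[0,0,0.4],"delta_rot":[0,0,0],"jaw":0.8},
    {"translation":[0,0,0.8],"delta_rot":[0,0,0],"jaw":0.8},
    {"translation":[0,0,1.2],"delta_rot":[0,0,0],"jaw":0.8},
    {"translation":[0,0,1.2],"delta_rot":[0,0,0],"jaw":0.8},
    {"translation":[0,0,1.2],"delta_rot":[0,0,0],"jaw":3},
    {"translation":[0,0,1.2],"delta_rot":[0,0,0],"jaw":5},
    {"translation":[0,0,1.2],"delta_rot":[0,0,0],"jaw":6},
    {"translation":[0,0,1.2],"delta_rot":[0,0,0],"jaw":6},
  ],
)

```text
time: 23.05
tool_pos: [0.504, -0.3007, 0.1147]
tool_rot: [0.0, 0.999, 0.034, 0.0]
contact_force: [-0.6, 0.8, 1.1]
gripper_width: 0.704
grasp_force: 0.0
```

```bash
python3 - <<'E'
from h import *
s,x,q=st(); print(s["time"],x,s["contact_force"],s["gripper_width"])
print(to([.5027,-.3003,.107],.068-np.pi/2))
E
python3 look.py side .5 -.3 .11 40 c6.png
```

```text
23.05 [ 0.50401642 -0.30071418  0.11466141] [-0.61323411  0.83102213  1.11947567] 0.7043251534305632
[array([-0.13, -0.05,  0.77]), array([ 0.001, -0.001, -0.   ]), array([-1.000e-03, -1.000e-03,  3.141e+00])]
317 159 10.0 23.1 [ 0.5039 -0.3006  0.1145]
```

View pics/c6.png

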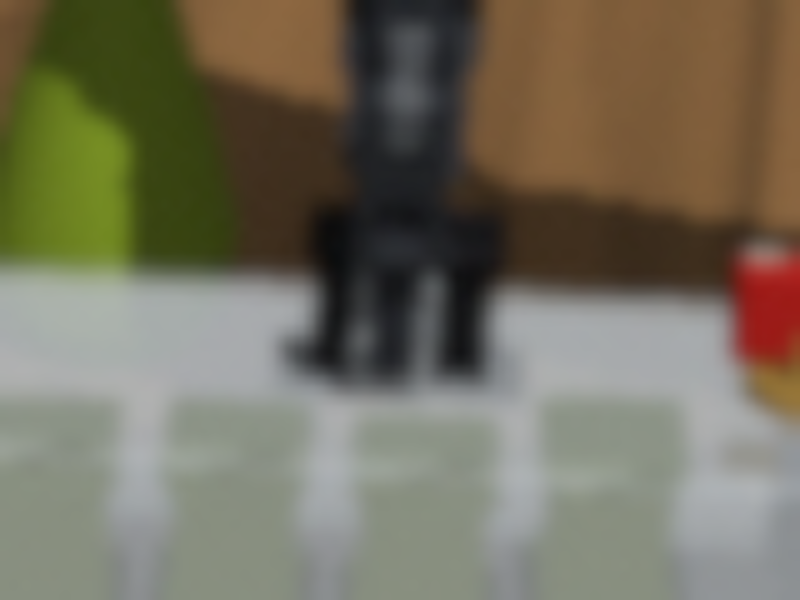

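The fingers straddle the neck at (400,320), with the tips still just above the roof. Lowering 7 mm and closing.

send_rows(
  steps=[
    {"translation":[-0.1,0,0.3],"delta_rot":[0,0,0],"jaw":6},
    {"translation":[-0.1,0,0.7],"delta_rot":[0,0,0],"jaw":6},
    {"translation":[-0.1,0,0.7],"delta_rot":[0,0,0],"jaw":5},
    {"translation":[-0.1,0,0.7],"delta_rot":[0,0,0],"jaw":4},
    {"translation":[-0.1,0,0.7],"delta_rot":[0,0,0],"jaw":3.3},
    {"translation":[-0.1,0,0.7],"delta_rot":[0,0,0],"jaw":2.6},
    {"translation":[-0.1,0,0.7],"delta_rot":[0,0,0],"jaw":1.8},
    {"translation":[-0.1,0,0.7],"delta_rot":[0,0,0],"jaw":0.8},
  ],
)

```text
time: 23.9
tool_pos: [0.5027, -0.3002, 0.1076]
tool_rot: [-0.0, 0.999, 0.034, 0.0]
contact_force: [-1.4, 2.2, 2.0]
gripper_width: 0.315
grasp_force: 58.6
```

```bash
python3 - <<'E'
from h import *
s,x,q=st(); print(s["time"],x,s["contact_force"],s["gripper_width"]*8.54,s["grasp_force"])
E
```

```text
23.9 [ 0.50274842 -0.30015411  0.10756874] [-1.38275159  2.1914663   1.95538476] 2.692287494085415 58.62823247909546
```

send_rows(
  steps=[
    {"translation":[0,0,0],"delta_rot":[0,0,0],"jaw":0.8},
    {"translation":[0,0,0],"delta_rot":[0,0,0],"jaw":0.8},
    {"translation":[0,0,0],"delta_rot":[0,0,0],"jaw":0.8},
    {"translation":[0,0,0],"delta_rot":[0,0,0],"jaw":0.8},
    {"translation":[0,0,0],"delta_rot":[0,0,0],"jaw":0.8},
    {"translation":[0,0,0],"delta_rot":[0,0,0],"jaw":0.8},
    {"translation":[0,0,0],"delta_rot":[0,0,0],"jaw":0.8},
    {"translation":[0,0,0],"delta_rot":[0,0,0],"jaw":0.8},
  ],
)

```text
time: 24.7
tool_pos: [0.5027, -0.3002, 0.1075]
tool_rot: [-0.0, 0.999, 0.034, 0.0]
contact_force: [-2.7, 4.2, 5.3]
gripper_width: 0.314
grasp_force: 58.4
```

```bash
python3 - <<'E'
from h import *
s,x,q=st(); print(s["time"],x,s["contact_force"],s["gripper_width"]*8.54,s["grasp_force"])
E
python3 look.py side .5 -.3 .115 30 c7.png
```

```text
24.7 [ 0.50274836 -0.30021299  0.10753271] [-2.74441562  4.18241098  5.29072271] 2.685706049059714 58.44807744026184
327 165 13.333333333333334 24.75 [ 0.5028 -0.3002  0.1075]
```

View pics/c7.png

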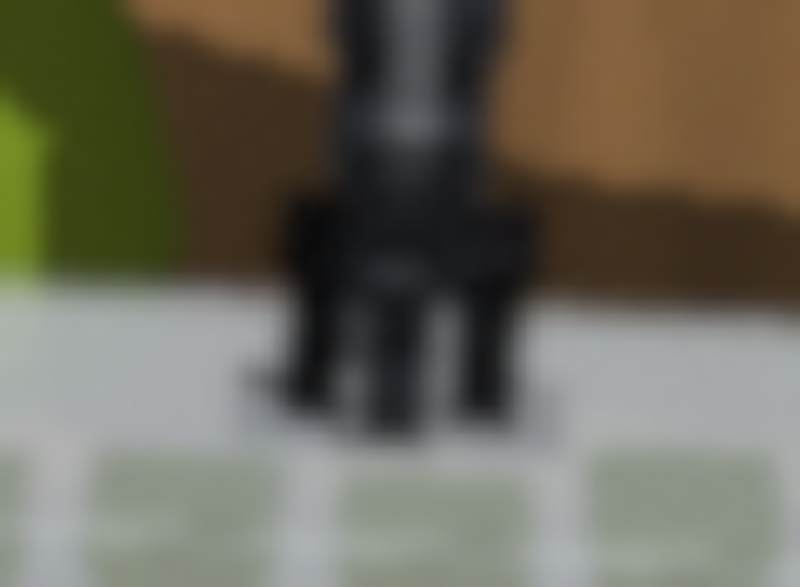

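The image shows the fingers closed on the handle at (400,330), and the opening is still 2.7 cm. The pad tops catch the T head, so I'll open slightly, go 3 mm lower and try again.

send_rows(
  steps=[
    {"translation":[0,0,0],"delta_rot":[0,0,0],"jaw":3.8},
    {"translation":[0,0,0],"delta_rot":[0,0,0],"jaw":3.8},
    {"translation":[0,0,0.2],"delta_rot":[0,0,0],"jaw":3.8},
    {"translation":[0,0,0.35],"delta_rot":[0,0,0],"jaw":3.8},
    {"translation":[0,0,0.35],"delta_rot":[0,0,0],"jaw":3.2},
    {"translation":[0,0,0.35],"delta_rot":[0,0,0],"jaw":2.4},
    {"translation":[0,0,0.35],"delta_rot":[0,0,0],"jaw":1.6},
    {"translation":[0,0,0.35],"delta_rot":[0,0,0],"jaw":0.8},
  ],
)

```text
time: 25.55
tool_pos: [0.5038, -0.3006, 0.1059]
tool_rot: [0.0, 0.999, 0.034, 0.001]
contact_force: [-1.4, 3.6, 9.0]
gripper_width: 0.306
grasp_force: 47.2
```

send_rows(
  steps=[
    {"translation":[0,0,0],"delta_rot":[0,0,0],"jaw":0.8},
    {"translation":[0,0,0],"delta_rot":[0,0,0],"jaw":0.8},
    {"translation":[0,0,0],"delta_rot":[0,0,0],"jaw":0.8},
    {"translation":[0,0,0],"delta_rot":[0,0,0],"jaw":0.8},
    {"translation":[0,0,0],"delta_rot":[0,0,0],"jaw":0.8},
    {"translation":[0,0,0],"delta_rot":[0,0,0],"jaw":0.8},
    {"translation":[0,0,0],"delta_rot":[0,0,0],"jaw":0.8},
    {"translation":[0,0,0],"delta_rot":[0,0,0],"jaw":0.8},
  ],
)

```text
time: 26.35
tool_pos: [0.5037, -0.3006, 0.1059]
tool_rot: [0.0, 0.999, 0.034, 0.001]
contact_force: [-2.0, 3.7, 8.4]
gripper_width: 0.305
grasp_force: 47.2
```

The neck can't be reached with these pads. The first hold, flat pads on the T head at full force, lifted the cover cleanly, so I'll go back to that height and use it.

send_rows(
  steps=[
    {"translation":[0,0,0],"delta_rot":[0,0,0],"jaw":4.2},
    {"translation":[0,0,0],"delta_rot":[0,0,0],"jaw":4.2},
    {"translation":[0,0,-0.5],"delta_rot":[0,0,0],"jaw":4.2},
    {"translation":[0,0,-1.1],"delta_rot":[0,0,0],"jaw":4.2},
    {"translation":[0,0,-1.1],"delta_rot":[0,0,0],"jaw":3.4},
    {"translation":[0,0,-1.1],"delta_rot":[0,0,0],"jaw":2.6},
    {"translation":[0,0,-1.1],"delta_rot":[0,0,0],"jaw":1.8},
    {"translation":[0,0,-1.1],"delta_rot":[0,0,0],"jaw":0.8},
  ],
)

```text
time: 27.15
tool_pos: [0.503, -0.3007, 0.1155]
tool_rot: [0.0, 0.999, 0.034, 0.0]
contact_force: [-0.8, -0.3, 4.9]
gripper_width: 0.344
grasp_force: 59.1
```

send_rows(
  steps=[
    {"translation":[0,0,0],"delta_rot":[0,0,0],"jaw":0.8},
    {"translation":[0,0,0],"delta_rot":[0,0,0],"jaw":0.8},
    {"translation":[0,0,0],"delta_rot":[0,0,0],"jaw":0.8},
    {"translation":[0,0,0],"delta_rot":[0,0,0],"jaw":0.8},
    {"translation":[0,0,-0.5],"delta_rot":[0,0,0],"jaw":0.8},
    {"translation":[0,0,-1],"delta_rot":[0,0,0],"jaw":0.8},
    {"translation":[0,0,-2],"delta_rot":[0,0,0],"jaw":0.8},
    {"translation":[0,0,-3],"delta_rot":[0,0,0],"jaw":0.8},
  ],
)

```text
time: 27.95
tool_pos: [0.502, -0.2998, 0.1442]
tool_rot: [-0.001, 0.999, 0.034, -0.001]
contact_force: [0.2, -0.2, -5.9]
gripper_width: 0.336
grasp_force: 59.7
```

```bash
python3 - <<'E'
from h import *
s,x,q=st(); print(s["time"],x,s["joint_pos"].round(2),s["contact_force"],s["ft_torque"],s["gripper_width"]*8.54,s["grasp_force"])
f=cam("side"); W=f["W"]
P=W[(W[...,0]>.34)&(W[...,0]<.66)&(W[...,1]>-.36)&(W[...,1]<-.24)&(W[...,2]>.1)&(W[...,2]<.132)]
A=np.c_[P[:,:2]-[.503,-.3],np.ones(len(P))]; print(len(P),np.linalg.lstsq(A,P[:,2],rcond=None)[0])
E
```

```text
27.95 [ 0.50202349 -0.29981203  0.14419984] [-0.67  0.04  1.8   0.    1.3   0.84] [ 0.20240767 -0.15969997 -5.8527649 ] [ 0.00125875 -0.11405981 -0.00962408] 2.8687470833017916 59.67106640338898
1921 [ 0.00554076 -0.06819838  0.11812978]
```

send_rows(
  steps=[
    {"translation":[0,0,-1],"delta_rot":[0,0,0],"jaw":0.8},
    {"translation":[0,0,-2],"delta_rot":[0,0,0],"jaw":0.8},
    {"translation":[0,0,-3],"delta_rot":[0,0,0],"jaw":0.8},
    {"translation":[0,0,-4],"delta_rot":[0,0,0],"jaw":0.8},
    {"translation":[0,0,-5],"delta_rot":[0,0,0],"jaw":0.8},
    {"translation":[0,0,-6],"delta_rot":[0,0,0],"jaw":0.8},
    {"translation":[0,0,-7],"delta_rot":[0,0,0],"jaw":0.8},
    {"translation":[0,0,-8],"delta_rot":[0,0,0],"jaw":0.8},
  ],
)

```text
time: 28.8
tool_pos: [0.5027, -0.3003, 0.2256]
tool_rot: [-0.0, 0.999, 0.034, -0.0]
contact_force: [-0.1, -0.2, -6.2]
gripper_width: 0.338
grasp_force: 59.8
```

```bash
python3 - <<'E'
from h import *
s,x,q=st(); print(s["time"],x,s["joint_pos"].round(2),s["contact_force"],s["gripper_width"]*8.54,s["grasp_force"])
print(to([.513,.297,.22],-.04-np.pi/2))
f=cam("side"); W=f["W"]; H=hsv(f)
P=W[(W[...,0]>.34)&(W[...,0]<.66)&(W[...,1]>-.36)&(W[...,1]<-.2)&(W[...,2]>.1)&(W[...,2]<.21)&(H[...,1]<50)&(H[...,2]>90)]
print(len(P),P.min(0),P.max(0))
E
python3 look.py side .5 -.2 .1 140 c8.png
```

```text
28.8 [ 0.50267401 -0.30034405  0.22562082] [-0.67 -0.03  1.73  0.    1.44  0.84] [-0.14023749 -0.22825805 -6.24201575] 2.8848092951148265 59.820268750190735
[array([  5.08, -59.53,   0.57]), array([-0.   ,  0.   ,  0.108]), array([-0.   , -0.   , -3.034])]
4068 [ 0.36046788 -0.35816533  0.1176787 ] [ 0.64052051 -0.2286327   0.20548321]
213 104 2.857142857142857 28.9 [ 0.5035 -0.3011  0.2272]
```

View pics/c8.png

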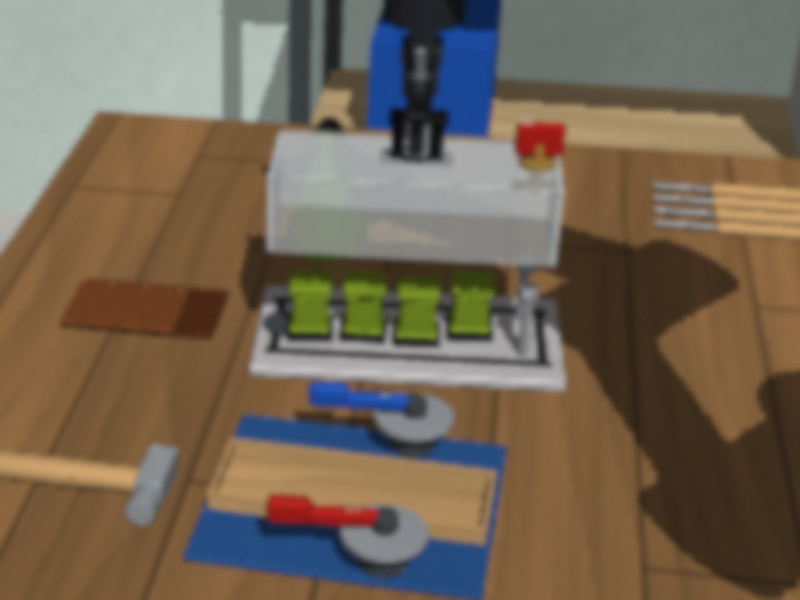

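The cover hangs level, well clear of the four green blocks (at (310,305), (365,305), (417,310) and (470,302)). Carrying it to the mat.

send_rows(
  steps=[
    {"translation":[0.2,-2,0],"delta_rot":[0,0,0.01],"jaw":0.8},
    {"translation":[0.4,-5,0],"delta_rot":[0,0,0.02],"jaw":0.8},
    {"translation":[0.8,-9,0],"delta_rot":[0,0,0.03],"jaw":0.8},
    {"translation":[1.1,-13,0],"delta_rot":[0,0,0.04],"jaw":0.8},
    {"translation":[1.5,-17,0],"delta_rot":[0,0,0.05],"jaw":0.8},
    {"translation":[1.8,-21,0],"delta_rot":[0,0,0.06],"jaw":0.8},
    {"translation":[2.1,-25,0],"delta_rot":[0,0,0.07],"jaw":0.8},
    {"translation":[2.5,-29,0],"delta_rot":[0,0,0.08],"jaw":0.8},
  ],
)

```text
time: 29.7
tool_pos: [0.5074, -0.0078, 0.2245]
tool_rot: [-0.0, 1.0, -0.006, -0.0]
contact_force: [0.5, 0.4, -6.1]
gripper_width: 0.341
grasp_force: 60.2
```

```bash
python3 - <<'E'
from h import *
s,x,q=st(); print(s["time"],x,s["contact_force"],s["gripper_width"]*8.54,s["grasp_force"])
print(to([.513,.297,.22],-.04-np.pi/2))
E
```

```text
29.7 [ 0.50744745 -0.00777144  0.22447025] [ 0.47571152  0.37855912 -6.10632609] 2.9142023525658436 60.227909088134766
[array([  0.16, -30.48,   0.45]), array([-0.   ,  0.   ,  0.027]), array([-0.   , -0.   , -3.114])]
```

send_rows(
  steps=[
    {"translation":[0,-4,0],"delta_rot":[0,0,0.005],"jaw":0.8},
    {"translation":[0.1,-8.5,0],"delta_rot":[0,0,0.01],"jaw":0.8},
    {"translation":[0.1,-13,0],"delta_rot":[0,0,0.015],"jaw":0.8},
    {"translation":[0.1,-17.5,0],"delta_rot":[0,0,0.02],"jaw":0.8},
    {"translation":[0.15,-22,0],"delta_rot":[0,0,0.025],"jaw":0.8},
    {"translation":[0.15,-26,0],"delta_rot":[0,0,0.027],"jaw":0.8},
    {"translation":[0.15,-29,0],"delta_rot":[0,0,0.027],"jaw":0.8},
    {"translation":[0.15,-30.5,0],"delta_rot":[0,0,0.027],"jaw":0.8},
  ],
)

```text
time: 30.5
tool_pos: [0.5125, 0.298, 0.2242]
tool_rot: [-0.0, 1.0, -0.018, -0.0]
contact_force: [0.3, 0.0, -5.4]
gripper_width: 0.343
grasp_force: 60.4
```

send_rows(
  steps=[
    {"translation":[0,0,1],"delta_rot":[0,0,0],"jaw":0.8},
    {"translation":[0,0,2],"delta_rot":[0,0,0],"jaw":0.8},
    {"translation":[0,0,3],"delta_rot":[0,0,0],"jaw":0.8},
    {"translation":[0,0,4],"delta_rot":[0,0,0],"jaw":0.8},
    {"translation":[0,0,5],"delta_rot":[0,0,0],"jaw":0.8},
    {"translation":[0,0,5.5],"delta_rot":[0,0,0],"jaw":0.8},
    {"translation":[0,0,5.5],"delta_rot":[0,0,0],"jaw":0.8},
    {"translation":[0,0,5.5],"delta_rot":[0,0,0],"jaw":0.8},
  ],
)

```text
time: 31.3
tool_pos: [0.5134, 0.2956, 0.1701]
tool_rot: [-0.0, 1.0, -0.02, 0.0]
contact_force: [0.1, -0.2, -5.8]
gripper_width: 0.338
grasp_force: 60.4
```

```bash
cat > cov.py <<'E'
from h import *
s,x,q=st(); print(s["time"],x,s["contact_force"],s["gripper_width"]*8.54,s["grasp_force"])
y=q.as_matrix()[:,1];print("toolyaw",np.arctan2(y[1],y[0])+np.pi/2)
f=cam("top"); W=f["W"]; H=hsv(f); s_=H[...,1]; v=H[...,2]
k=(W[...,1]>.15)&(W[...,1]<.42)&(W[...,0]>.3)&(W[...,0]<.72)
M=W[k&(s_<40)&(W[...,2]<.012)&(W[...,2]>-.005)]; print("mat",rect(M),len(M))
zt=x[2]-.0235  # roof height under T-grip
for lo,hi in((-.012,.006),(-.006,.01)):
    C=W[k&(s_<60)&(v>70)&(W[...,2]>zt+lo)&(W[...,2]<zt+hi)]; print("cover",zt,rect(C),len(C))
f2=cam("side"); W=f2["W"]; H=hsv(f2); h,s_=H[...,0],H[...,1]
T=W[((h<8)|(h>172))&(s_>150)&(W[...,2]>x[2]-.02)&(W[...,1]>.2)&(W[...,1]<.4)&(W[...,0]<.5)]; print("tap",rect(T),len(T))
E
python3 cov.py; python3 look.py top .51 .29 .05 90 c9.png
```

```text
31.3 [0.51342997 0.29557649 0.17005874] [ 0.08165563 -0.23609197 -5.79920261] 2.887615205890195 60.40666580200195
toolyaw -0.03938205066395151
mat (array([523.5, 311.2]), array([186. , 342.6]), 88.19) 1848
cover 0.14655873804026817 (array([512.6, 295.8]), array([110.9, 275.6]), 87.6) 2756
cover 0.14655873804026817 (array([512.6, 295.8]), array([110.8, 275.6]), 87.63) 2714
tap (array([438.9, 301.6]), array([ 27.9, 127.5]), 81.04) 330
116 211 4.444444444444445 31.45 [0.5137 0.2958 0.1707]
```

View pics/c9.png

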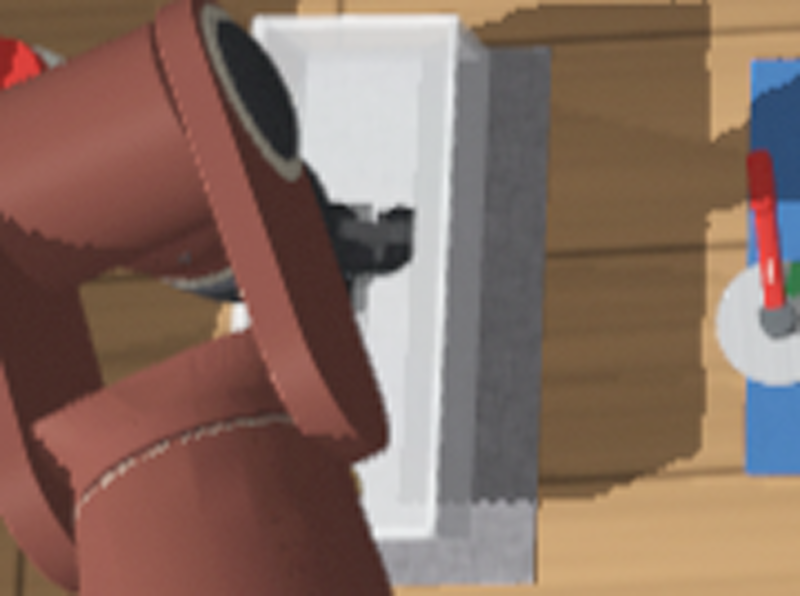

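The cover is over the mat: cover centre (512.6, 295.8) mm against mat (512.7, 296.7) mm, yaw −2.4° against −2.3°. Lowering and releasing.

send_rows(
  steps=[
    {"translation":[0,-0.08,1.2],"delta_rot":[0,0,0],"jaw":0.8},
    {"translation":[0,-0.08,2.4],"delta_rot":[0,0,0],"jaw":0.8},
    {"translation":[0,-0.08,3.6],"delta_rot":[0,0,0],"jaw":0.8},
    {"translation":[0,-0.08,4.6],"delta_rot":[0,0,0],"jaw":0.8},
    {"translation":[0,-0.08,5.4],"delta_rot":[0,0,0],"jaw":0.8},
    {"translation":[0,-0.08,5.9],"delta_rot":[0,0,0],"jaw":0.8},
    {"translation":[0,-0.08,6.1],"delta_rot":[0,0,0],"jaw":0.8},
    {"translation":[0,-0.08,6.2],"delta_rot":[0,0,0],"jaw":0.8},
  ],
)

```text
time: 32.25
tool_pos: [0.5134, 0.2965, 0.1078]
tool_rot: [-0.0, 1.0, -0.02, 0.0]
contact_force: [0.9, -0.3, -7.2]
gripper_width: 0.336
grasp_force: 60.4
```

```bash
python3 - <<'E'
from h import *
s,x,q=st(); print(s["time"],x,s["contact_force"],s["gripper_width"]*8.54,s["grasp_force"])
E
```

```text
32.25 [0.51341462 0.29647042 0.10783488] [ 0.90058554 -0.27189441 -7.19834283] 2.8673578717777795 60.41648983955383
```

send_rows(
  steps=[
    {"translation":[0,0,0.1],"delta_rot":[0,0,0],"jaw":0.8},
    {"translation":[0,0,0.2],"delta_rot":[0,0,0],"jaw":0.8},
    {"translation":[0,0,0.2],"delta_rot":[0,0,0],"jaw":0.8},
    {"translation":[0,0,0.2],"delta_rot":[0,0,0],"jaw":0.8},
    {"translation":[0,0,0.2],"delta_rot":[0,0,0],"jaw":3.4},
    {"translation":[0,0,0.2],"delta_rot":[0,0,0],"jaw":4.5},
    {"translation":[0,0,0.2],"delta_rot":[0,0,0],"jaw":6},
    {"translation":[0,0,0.2],"delta_rot":[0,0,0],"jaw":6},
  ],
)

```text
time: 33.05
tool_pos: [0.5137, 0.2966, 0.1065]
tool_rot: [-0.0, 1.0, -0.02, 0.001]
contact_force: [-0.5, 0.4, 0.3]
gripper_width: 0.701
grasp_force: 0.0
```

send_rows(
  steps=[
    {"translation":[0,0,-1],"delta_rot":[0,0,0],"jaw":6},
    {"translation":[0,0,-3],"delta_rot":[0,0,0],"jaw":6},
    {"translation":[0,0,-5],"delta_rot":[0,0,0],"jaw":6},
    {"translation":[0,0,-7],"delta_rot":[0,0,0],"jaw":6},
    {"translation":[0,4,-8],"delta_rot":[0,0,0],"jaw":6},
    {"translation":[0,8,-9],"delta_rot":[0,0,0],"jaw":6},
    {"translation":[0,12,-10],"delta_rot":[0,0,0],"jaw":6},
    {"translation":[0,16,-10],"delta_rot":[0,0,0],"jaw":6},
  ],
)

```text
time: 33.85
tool_pos: [0.5079, 0.1354, 0.2089]
tool_rot: [-0.0, 1.0, -0.019, 0.002]
contact_force: [1.3, -0.1, 0.2]
gripper_width: 0.703
grasp_force: 0.0
```

```bash
cat > heels.py <<'E'
from h import *
s,x,q=st(); print(s["time"],x,s["joint_pos"].round(2))
f=cam("top"); W=f["W"]; H=hsv(f); h,s_,v=H[...,0],H[...,1],H[...,2]
print("u,v tool",proj(f,x))
k=(W[...,1]>.22)&(W[...,1]<.38)&(W[...,0]>.34)&(W[...,0]<.70)
C=W[k&(s_<60)&(v>70)&(W[...,2]>.074)&(W[...,2]<.095)]
if len(C)>50: print("cover",rect(C),len(C))
g=(h>28)&(h<50)&(s_>90)&(W[...,2]>.03)&(W[...,2]<.1)&(W[...,1]<.2)&(W[...,1]>-.42)&(W[...,0]<.75)
top=g&(W[...,2]>.058)
for n,m in(("any",g),("top",top)):
    N,L,S,_=cv2.connectedComponentsWithStats(m.astype(np.uint8))
    for i in range(1,N):
        if S[i,4]>25:
            P=W[L==i]; print(n,S[i,:5],rect(P),"z",np.percentile(P[:,2],[5,50,95]).round(3))
E
python3 heels.py
```

```text
33.85 [0.50789057 0.13538311 0.20885029] [ 0.12 -0.17  1.88 -0.    1.42  1.73]
u,v tool (np.float64(257.67909073091937), np.float64(265.60515023802543))
cover (array([513.3, 297.3]), array([111.8, 273.9]), 87.3) 1588
any [420 221  20  20 304] (array([ 600.3, -286.1]), array([42.3, 40.6]), 7.56) z [0.038 0.072 0.077]
any [425 242  20  19 304] (array([ 545.7, -293.5]), array([42.6, 40.9]), 1.99) z [0.038 0.072 0.076]
any [427 263  21  20 309] (array([ 492. , -293.5]), array([41.6, 41.9]), 8.34) z [0.039 0.073 0.076]
any [437 283  22  19 316] (array([ 439.6, -313.8]), array([41.5, 41.7]), 6.06) z [0.041 0.072 0.076]
top [421 221  19  19 263] (array([ 600.3, -286.1]), array([42.3, 40.6]), 7.56) z [0.069 0.073 0.077]
top [427 242  18  18 270] (array([ 545.7, -293.5]), array([42.6, 40.9]), 1.99) z [0.069 0.072 0.076]
top [429 263  19  19 279] (array([ 492. , -293.5]), array([41.6, 41.9]), 8.34) z [0.069 0.073 0.076]
top [439 283  20  19 288] (array([ 439.6, -313.8]), array([41.5, 41.7]), 6.06) z [0.069 0.072 0.076]
```

The cover stands square on the mat, with its roof centre at (513.3, 297.3) mm. All four heel blocks are measured, tops at 0.072 as expected. Going to the far block first.

```bash
python3 - <<'E'
from h import *
s,x,q=st(); print(x)
print(to([.600,-.286,.15],.09-np.pi/2))
E
```

```text
[0.50752178 0.13056032 0.20788272]
[array([10.99, 41.2 ,  5.99]), array([ 0.004, -0.003, -0.133]), array([-0.004, -0.006,  3.009])]
```

send_rows(
  steps=[
    {"translation":[0.8,3,0],"delta_rot":[0,0,-0.02],"jaw":6.5},
    {"translation":[2,7.5,0],"delta_rot":[0,0,-0.04],"jaw":6.5},
    {"translation":[3.2,12,0],"delta_rot":[0,0,-0.06],"jaw":6.5},
    {"translation":[4.4,16.5,0],"delta_rot":[0,0,-0.08],"jaw":6.5},
    {"translation":[5.6,21,0],"delta_rot":[0,0,-0.1],"jaw":6.5},
    {"translation":[6.8,25.5,0],"delta_rot":[0,0,-0.11],"jaw":6.5},
    {"translation":[8,30,0],"delta_rot":[0,0,-0.12],"jaw":6.5},
    {"translation":[9.2,34.5,0],"delta_rot":[0,0,-0.133],"jaw":6.5},
  ],
)

```text
time: 34.7
tool_pos: [0.5857, -0.2138, 0.2068]
tool_rot: [0.0, 0.999, 0.047, 0.001]
contact_force: [0.8, 1.4, 0.6]
gripper_width: 0.764
grasp_force: 0.0
```

send_rows(
  steps=[
    {"translation":[0.9,3.5,0],"delta_rot":[0,0,0],"jaw":6.5},
    {"translation":[1.8,6.7,1],"delta_rot":[0,0,0],"jaw":6.5},
    {"translation":[1.8,6.7,3],"delta_rot":[0,0,0],"jaw":6.5},
    {"translation":[1.8,6.7,5],"delta_rot":[0,0,0],"jaw":6.5},
    {"translation":[1.8,6.7,6],"delta_rot":[0,0,0],"jaw":6.5},
    {"translation":[1.8,6.7,6],"delta_rot":[0,0,0],"jaw":6.5},
    {"translation":[1.8,6.7,6],"delta_rot":[0,0,0],"jaw":6.5},
    {"translation":[1.8,6.7,6],"delta_rot":[0,0,0],"jaw":6.5},
  ],
)

```text
time: 35.5
tool_pos: [0.6104, -0.277, 0.1477]
tool_rot: [0.001, 0.999, 0.047, 0.001]
contact_force: [-0.3, 0.4, -0.8]
gripper_width: 0.757
grasp_force: 0.0
```

```bash
python3 - <<'E'
from h import *
print(st()[1],to([.600,-.286,.047],.09-np.pi/2))
f=cam("side"); W=f["W"];H=hsv(f);h,s_=H[...,0],H[...,1]
g=(h>28)&(h<50)&(s_>90)&(W[...,2]>.064)&(W[...,2]<.09)&(W[...,1]<-.2)&(W[...,1]>-.36)&(W[...,0]<.7)
N,L,S,_=cv2.connectedComponentsWithStats(g.astype(np.uint8))
for i in range(1,N):
    if S[i,4]>25: P=W[L==i]; print(S[i],rect(P),np.median(P[:,2]))
E
```

```text
[ 0.61039567 -0.27701205  0.14770887] [array([-1.14,  0.78, 10.07]), array([ 0.002, -0.002,  0.004]), array([ 3.000e-03,  3.000e-03, -3.137e+00])]
[315 199  14   9 111] (array([ 599.5, -282.4]), array([37.7, 43.6]), 7.62) 0.06875097866179383
[333 199  15   9 113] (array([ 546.8, -290.2]), array([39.9, 51.4]), 6.0) 0.06927887548921723
[371 199  15   9 118] (array([ 439.7, -310.4]), array([40.5, 48.1]), 2.92) 0.06847623206401118
[352 200  15  10 113] (array([ 492.4, -291.1]), array([39.6, 48.1]), 5.19) 0.06913636258725273
```

send_rows(
  steps=[
    {"translation":[-1.1,0.7,1],"delta_rot":[0,0,0],"jaw":6.5},
    {"translation":[-1.1,0.7,4],"delta_rot":[0,0,0],"jaw":6.5},
    {"translation":[-1.1,0.7,7],"delta_rot":[0,0,0],"jaw":6.5},
    {"translation":[-1.1,0.7,9.5],"delta_rot":[0,0,0],"jaw":6.5},
    {"translation":[-1.1,0.7,10.2],"delta_rot":[0,0,0],"jaw":6.5},
    {"translation":[-1.1,0.7,10.2],"delta_rot":[0,0,0],"jaw":5},
    {"translation":[-1.1,0.7,10.2],"delta_rot":[0,0,0],"jaw":4},
    {"translation":[-1.1,0.7,10.2],"delta_rot":[0,0,0],"jaw":2.5},
  ],
)

```text
time: 36.35
tool_pos: [0.6003, -0.2856, 0.0458]
tool_rot: [0.001, 0.999, 0.047, 0.001]
contact_force: [0.9, -0.0, -0.5]
gripper_width: 0.481
grasp_force: 60.3
```

send_rows(
  steps=[
    {"translation":[0,0,0],"delta_rot":[0,0,0],"jaw":2.5},
    {"translation":[0,0,0],"delta_rot":[0,0,0],"jaw":2.5},
    {"translation":[0,0,0],"delta_rot":[0,0,0],"jaw":2.5},
    {"translation":[0,0,0],"delta_rot":[0,0,0],"jaw":2.5},
    {"translation":[0,0,0],"delta_rot":[0,0,0],"jaw":2.5},
    {"translation":[0,0,0],"delta_rot":[0,0,0],"jaw":2.5},
    {"translation":[0,0,0],"delta_rot":[0,0,0],"jaw":2.5},
    {"translation":[0,0,0],"delta_rot":[0,0,0],"jaw":2.5},
  ],
)

```text
time: 37.15
tool_pos: [0.5998, -0.2852, 0.0446]
tool_rot: [0.0, 0.999, 0.047, 0.001]
contact_force: [-1.3, 0.0, 5.8]
gripper_width: 0.479
grasp_force: 60.5
```

```bash
python3 - <<'E'
from h import *
s,x,q=st(); print(s["time"],x,s["contact_force"],s["gripper_width"]*8.54,s["grasp_force"])
E
python3 look.py side .58 -.28 .05 35 c10.png
```

```text
37.15 [ 0.59977993 -0.28516796  0.04463463] [-1.25282638  0.01974641  5.8358336 ] 4.087173338675448 60.54253935813904
292 183 11.428571428571429 37.2 [ 0.5998 -0.2851  0.0446]
```

View pics/c10.png

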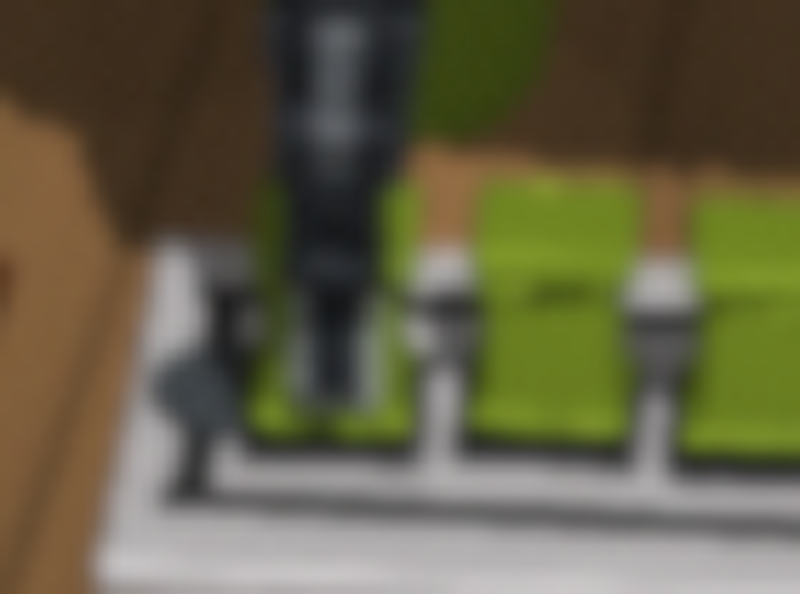

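The opening is 4.1 cm, so the fingers hold the 42 mm seat square and firmly at 60 N. Lifting and carrying the block to the tray.

send_rows(
  steps=[
    {"translation":[0,0,-1],"delta_rot":[0,0,0],"jaw":2.5},
    {"translation":[0,0,-3],"delta_rot":[0,0,0],"jaw":2.5},
    {"translation":[0,0,-5],"delta_rot":[0,0,0],"jaw":2.5},
    {"translation":[0,0,-7],"delta_rot":[0,0,0],"jaw":2.5},
    {"translation":[0,0,-8.5],"delta_rot":[0,0,0],"jaw":2.5},
    {"translation":[0,0,-9],"delta_rot":[0,0,0],"jaw":2.5},
    {"translation":[0,0,-9],"delta_rot":[0,0,0],"jaw":2.5},
    {"translation":[0,0,-9],"delta_rot":[0,0,0],"jaw":2.5},
  ],
)

```text
time: 38.0
tool_pos: [0.5987, -0.2844, 0.1325]
tool_rot: [-0.001, 0.999, 0.047, -0.001]
contact_force: [-1.0, 0.3, -1.6]
gripper_width: 0.479
grasp_force: 60.6
```

```bash
python3 - <<'E'
from h import *
s,x,q=st(); print(s["time"],x,s["contact_force"],s["gripper_width"]*8.54,s["grasp_force"])
print(to([.603,-.0173,.046],-.045-np.pi/2))
E
```

```text
38.0 [ 0.59865082 -0.2844492   0.132539  ] [-0.97532937  0.26381143 -1.60215864] 4.09193945175674 60.560410022735596
[array([  2.95, -26.55,   8.68]), array([-0.001,  0.002,  0.139]), array([-2.000e-03, -2.000e-03, -3.003e+00])]
```

send_rows(
  steps=[
    {"translation":[0.3,-3,0],"delta_rot":[0,0,0.03],"jaw":2.5},
    {"translation":[0.8,-7,0],"delta_rot":[0,0,0.06],"jaw":2.5},
    {"translation":[1.2,-11,0],"delta_rot":[0,0,0.08],"jaw":2.5},
    {"translation":[1.7,-15,0],"delta_rot":[0,0,0.1],"jaw":2.5},
    {"translation":[2.1,-19,0],"delta_rot":[0,0,0.12],"jaw":2.5},
    {"translation":[2.6,-23,0],"delta_rot":[0,0,0.139],"jaw":2.5},
    {"translation":[2.95,-26,0],"delta_rot":[0,0,0.139],"jaw":2.5},
    {"translation":[2.95,-26.55,0],"delta_rot":[0,0,0.139],"jaw":2.5},
  ],
)

```text
time: 38.8
tool_pos: [0.6027, -0.0145, 0.1321]
tool_rot: [-0.001, 1.0, -0.021, -0.001]
contact_force: [0.4, 0.2, -1.9]
gripper_width: 0.479
grasp_force: 60.8
```

```bash
python3 - <<'E'
from h import *
s,x,q=st(); print(s["time"],x,s["contact_force"],s["gripper_width"]*8.54,s["grasp_force"])
print(to([.603,-.0173,.046],-.045-np.pi/2))
E
```

```text
38.8 [ 0.60265711 -0.01454858  0.13206514] [ 0.43993985  0.22806589 -1.88797781] 4.087830976738423 60.766940116882324
[array([0.07, 0.28, 8.61]), array([-0.001,  0.003,  0.003]), array([-5.000e-03, -2.000e-03, -3.138e+00])]
```

send_rows(
  steps=[
    {"translation":[0.05,0,1.5],"delta_rot":[0,0,0],"jaw":2.5},
    {"translation":[0.05,0,3.5],"delta_rot":[0,0,0],"jaw":2.5},
    {"translation":[0.05,0,5.5],"delta_rot":[0,0,0],"jaw":2.5},
    {"translation":[0.05,0,7],"delta_rot":[0,0,0],"jaw":2.5},
    {"translation":[0.05,0,8],"delta_rot":[0,0,0],"jaw":2.5},
    {"translation":[0.05,0,8.4],"delta_rot":[0,0,0],"jaw":2.5},
    {"translation":[0.05,0,8.6],"delta_rot":[0,0,0],"jaw":2.5},
    {"translation":[0.05,0,8.6],"delta_rot":[0,0,0],"jaw":2.5},
  ],
)

```text
time: 39.6
tool_pos: [0.6048, -0.018, 0.0483]
tool_rot: [0.0, 1.0, -0.023, 0.0]
contact_force: [-0.1, 0.9, -0.8]
gripper_width: 0.485
grasp_force: 60.8
```

```bash
python3 - <<'E'
from h import *
s,x,q=st(); print(s["time"],x,s["contact_force"],s["gripper_width"]*8.54,s["grasp_force"])
print(to([.603,-.0173,.046],-.045-np.pi/2))
E
```

```text
39.6 [ 0.60477571 -0.01799254  0.04827741] [-0.12992545  0.89247826 -0.79335084] 4.139900855599323 60.75806379318237
[array([-0.18, -0.06,  0.23]), array([ 0.   , -0.001, -0.   ]), array([-2.000e-03, -0.000e+00,  3.141e+00])]
```

send_rows(
  steps=[
    {"translation":[-0.15,0,0.2],"delta_rot":[0,0,0],"jaw":2.5},
    {"translation":[-0.15,0,0.35],"delta_rot":[0,0,0],"jaw":2.5},
    {"translation":[-0.15,0,0.35],"delta_rot":[0,0,0],"jaw":2.5},
    {"translation":[-0.15,0,0.35],"delta_rot":[0,0,0],"jaw":4.6},
    {"translation":[-0.15,0,0.35],"delta_rot":[0,0,0],"jaw":5.5},
    {"translation":[-0.15,0,0.35],"delta_rot":[0,0,0],"jaw":6.5},
    {"translation":[-0.15,0,0.35],"delta_rot":[0,0,0],"jaw":6.5},
    {"translation":[-0.15,0,0.35],"delta_rot":[0,0,0],"jaw":6.5},
  ],
)

```text
time: 40.4
tool_pos: [0.6028, -0.0177, 0.0444]
tool_rot: [0.0, 1.0, -0.023, 0.0]
contact_force: [-0.1, -0.3, -0.1]
gripper_width: 0.759
grasp_force: 0.0
```

send_rows(
  steps=[
    {"translation":[0,0,-1.5],"delta_rot":[0,0,0],"jaw":6.5},
    {"translation":[0,0,-4],"delta_rot":[0,0,0],"jaw":6.5},
    {"translation":[0,0,-7],"delta_rot":[0,0,0],"jaw":6.5},
    {"translation":[0,0,-9],"delta_rot":[0,0,0],"jaw":6.5},
    {"translation":[-1.4,4,-9],"delta_rot":[0,0,0],"jaw":6.5},
    {"translation":[-2.8,8,-9],"delta_rot":[0,0,0],"jaw":6.5},
    {"translation":[-4.2,12,-9],"delta_rot":[0,0,0],"jaw":6.5},
    {"translation":[-5.6,16,-9],"delta_rot":[0,0,0],"jaw":6.5},
  ],
)

```text
time: 41.2
tool_pos: [0.5392, -0.1764, 0.1359]
tool_rot: [0.0, 1.0, -0.022, 0.001]
contact_force: [0.4, -0.3, -0.6]
gripper_width: 0.763
grasp_force: 0.0
```

```bash
cat > h2.py <<'E'
from h import *
def blobs(names=("top","side")):
    s,x,q=st(); print(s["time"],x.round(4),"w",round(s["gripper_width"]*8.54,2))
    for n in names:
        f=cam(n); W=f["W"]; H=hsv(f); h,s_=H[...,0],H[...,1]
        g=(h>28)&(h<50)&(s_>90)&(W[...,2]>.055)&(W[...,2]<.095)&(W[...,1]<.2)&(W[...,1]>-.40)&(W[...,0]<.75)
        N,L,S,_=cv2.connectedComponentsWithStats(g.astype(np.uint8))
        for i in range(1,N):
            if S[i,4]>25: P=W[L==i]; print(n,S[i,4],*rect(P),"z",np.percentile(P[:,2],[50,95]).round(3))
E
python3 - <<'E'
from h2 import *
blobs()
print(to([.5455,-.2925,.046],.08-np.pi/2))
E
```

```text
41.2 [ 0.5392 -0.1764  0.1359] w 6.52
top 262 [603.5 -18.4] [38.5 43.4] 87.11 z [0.073 0.076]
top 112 [ 489.3 -307.7] [22.3 47.4] 67.93 z [0.073 0.076]
top 286 [ 439.6 -314.1] [41.7 41.9] 6.35 z [0.073 0.076]
side 52 [ 532.5 -293.5] [15.1 49.7] 3.01 z [0.069 0.072]
side 146 [ 439.5 -309.9] [40.3 47.4] 3.63 z [0.068 0.072]
side 145 [ 492.5 -293.4] [40.  51.3] 4.81 z [0.068 0.072]
side 214 [603.9 -17.2] [49.6 41.6] 89.7 z [0.069 0.072]
[array([ 1.26, 11.29,  9.01]), array([ 0.002, -0.001, -0.131]), array([-2.000e-03, -3.000e-03,  3.011e+00])]
```

send_rows(
  steps=[
    {"translation":[0.4,4,0],"delta_rot":[0,0,-0.06],"jaw":6.5},
    {"translation":[0.9,8,0],"delta_rot":[0,0,-0.1],"jaw":6.5},
    {"translation":[1.26,11.3,0],"delta_rot":[0,0,-0.131],"jaw":6.5},
    {"translation":[1.26,11.3,0],"delta_rot":[0,0,-0.131],"jaw":6.5},
    {"translation":[1.26,11.3,0],"delta_rot":[0,0,-0.131],"jaw":6.5},
    {"translation":[1.26,11.3,2],"delta_rot":[0,0,-0.131],"jaw":6.5},
    {"translation":[1.26,11.3,4],"delta_rot":[0,0,-0.131],"jaw":6.5},
    {"translation":[1.26,11.3,4],"delta_rot":[0,0,-0.131],"jaw":6.5},
  ],
)

```text
time: 42.1
tool_pos: [0.5454, -0.2854, 0.0912]
tool_rot: [-0.002, 0.999, 0.044, -0.002]
contact_force: [0.6, 0.2, -1.3]
gripper_width: 0.761
grasp_force: 0.0
```

```bash
python3 - <<'E'
from h2 import *
blobs(("side",))
print(to([.5455,-.2925,.046],.08-np.pi/2))
E
```

```text
42.1 [ 0.5454 -0.2854  0.0912] w 6.5
side 71 [ 545.6 -279.3] [39.9 62.4] 5.81 z [0.067 0.072]
side 146 [ 439.3 -311.1] [40.8 48.3] 3.73 z [0.068 0.072]
side 145 [ 492.3 -291.4] [39.9 52. ] 4.87 z [0.068 0.072]
side 213 [603.3 -15.6] [43.7 41.3] 87.35 z [0.069 0.072]
[array([-0.12,  0.63,  4.69]), array([-0.003,  0.003,  0.007]), array([-0.004, -0.004, -3.134])]
```

send_rows(
  steps=[
    {"translation":[0,0.5,0.5],"delta_rot":[0,0,0],"jaw":6.5},
    {"translation":[0,0.5,2],"delta_rot":[0,0,0],"jaw":6.5},
    {"translation":[0,0.5,4],"delta_rot":[0,0,0],"jaw":6.5},
    {"translation":[0,0.5,4.7],"delta_rot":[0,0,0],"jaw":6.5},
    {"translation":[0,0.5,4.7],"delta_rot":[0,0,0],"jaw":6.5},
    {"translation":[0,0.5,4.7],"delta_rot":[0,0,0],"jaw":5},
    {"translation":[0,0.5,4.7],"delta_rot":[0,0,0],"jaw":4},
    {"translation":[0,0.5,4.7],"delta_rot":[0,0,0],"jaw":2.5},
  ],
)

```text
time: 42.95
tool_pos: [0.5483, -0.294, 0.0486]
tool_rot: [0.001, 0.999, 0.043, 0.001]
contact_force: [0.6, 0.0, 1.3]
gripper_width: 0.485
grasp_force: 60.5
```

send_rows(
  steps=[
    {"translation":[0,0,0],"delta_rot":[0,0,0],"jaw":2.5},
    {"translation":[0,0,0],"delta_rot":[0,0,0],"jaw":2.5},
    {"translation":[0,0,0],"delta_rot":[0,0,0],"jaw":2.5},
    {"translation":[0,0,-1],"delta_rot":[0,0,0],"jaw":2.5},
    {"translation":[0,0,-3.5],"delta_rot":[0,0,0],"jaw":2.5},
    {"translation":[0,0,-6],"delta_rot":[0,0,0],"jaw":2.5},
    {"translation":[0,0,-8.5],"delta_rot":[0,0,0],"jaw":2.5},
    {"translation":[0,0,-9.5],"delta_rot":[0,0,0],"jaw":2.5},
  ],
)

```text
time: 43.75
tool_pos: [0.5483, -0.2939, 0.1451]
tool_rot: [0.001, 0.999, 0.043, 0.001]
contact_force: [-0.4, -0.1, -0.4]
gripper_width: 0.481
grasp_force: 60.6
```

```bash
python3 - <<'E'
from h2 import *
s=state(); print(s["contact_force"],s["grasp_force"]); blobs(("side",))
print(to([.549,-.0149,.046],-.045-np.pi/2))
E
```

```text
[-0.40470663 -0.08620923 -0.38230519] 60.570266246795654
43.75 [ 0.5483 -0.2939  0.1451] w 4.11
side 145 [ 439.7 -312.3] [40.1 49.5] 4.31 z [0.068 0.072]
side 143 [ 492.4 -292.3] [39.7 51.4] 5.62 z [0.068 0.072]
side 213 [603.8 -16. ] [45.2 40.9] 89.23 z [0.069 0.072]
[array([  2.39, -27.85,   9.91]), array([ 0.003, -0.004,  0.131]), array([ 0.006,  0.004, -3.011])]
```

send_rows(
  steps=[
    {"translation":[0.3,-3,0],"delta_rot":[0,0,0.03],"jaw":2.5},
    {"translation":[0.7,-7,0],"delta_rot":[0,0,0.06],"jaw":2.5},
    {"translation":[1.1,-11.5,0],"delta_rot":[0,0,0.08],"jaw":2.5},
    {"translation":[1.5,-16,0],"delta_rot":[0,0,0.1],"jaw":2.5},
    {"translation":[1.9,-20.5,0],"delta_rot":[0,0,0.12],"jaw":2.5},
    {"translation":[2.3,-24.5,0],"delta_rot":[0,0,0.131],"jaw":2.5},
    {"translation":[2.6,-27.3,0],"delta_rot":[0,0,0.131],"jaw":2.5},
    {"translation":[2.6,-27.8,0],"delta_rot":[0,0,0.131],"jaw":2.5},
  ],
)

```text
time: 44.6
tool_pos: [0.5483, -0.0113, 0.1405]
tool_rot: [-0.001, 1.0, -0.021, -0.002]
contact_force: [-0.7, 0.5, -1.7]
gripper_width: 0.48
grasp_force: 60.8
```

send_rows(
  steps=[
    {"translation":[0,0,0],"delta_rot":[0,0,0],"jaw":2.5},
    {"translation":[0,0,1],"delta_rot":[0,0,0],"jaw":2.5},
    {"translation":[0,0,3],"delta_rot":[0,0,0],"jaw":2.5},
    {"translation":[0,0,5],"delta_rot":[0,0,0],"jaw":2.5},
    {"translation":[0,0,6],"delta_rot":[0,0,0],"jaw":2.5},
    {"translation":[0,0,6],"delta_rot":[0,0,0],"jaw":2.5},
    {"translation":[0,0,6],"delta_rot":[0,0,0],"jaw":2.5},
    {"translation":[0,0,6],"delta_rot":[0,0,0],"jaw":2.5},
  ],
)

```text
time: 45.4
tool_pos: [0.5505, -0.0147, 0.0835]
tool_rot: [0.0, 1.0, -0.023, 0.001]
contact_force: [0.1, -0.1, -0.9]
gripper_width: 0.487
grasp_force: 60.8
```

```bash
python3 - <<'E'
from h2 import *
s=state(); print(s["contact_force"],s["grasp_force"]); blobs(("side",))
print(to([.551,-.0149,.046],-.045-np.pi/2))
E
```

```text
[ 0.14003597 -0.11734422 -0.87593047] 60.81356763839722
45.4 [ 0.5505 -0.0147  0.0835] w 4.16
side 133 [ 439.4 -309.5] [41.  40.9] 5.55 z [0.068 0.072]
side 129 [ 491.  -289.4] [37.1 42.4] 4.87 z [0.068 0.072]
side 216 [603.6 -16.4] [40.5 47.9] 0.06 z [0.069 0.072]
side 117 [548.5 -10. ] [35.7 40.9] 84.73 z [0.062 0.089]
[array([0.04, 0.03, 3.76]), array([ 0.   , -0.002, -0.   ]), array([-3.000e-03, -0.000e+00,  3.141e+00])]
```

send_rows(
  steps=[
    {"translation":[0,0,1.5],"delta_rot":[0,0,0],"jaw":2.5},
    {"translation":[0,0,2.7],"delta_rot":[0,0,0],"jaw":2.5},
    {"translation":[0,0,3.3],"delta_rot":[0,0,0],"jaw":2.5},
    {"translation":[0,0,3.6],"delta_rot":[0,0,0],"jaw":2.5},
    {"translation":[0,0,3.7],"delta_rot":[0,0,0],"jaw":2.5},
    {"translation":[0,0,3.7],"delta_rot":[0,0,0],"jaw":4.6},
    {"translation":[0,0,3.7],"delta_rot":[0,0,0],"jaw":5.5},
    {"translation":[0,0,3.7],"delta_rot":[0,0,0],"jaw":6.5},
  ],
)

```text
time: 46.25
tool_pos: [0.5491, -0.0141, 0.0445]
tool_rot: [-0.0, 1.0, -0.023, -0.001]
contact_force: [0.7, -0.1, 0.5]
gripper_width: 0.756
grasp_force: 0.0
```

send_rows(
  steps=[
    {"translation":[0,0,0],"delta_rot":[0,0,0],"jaw":6.5},
    {"translation":[0,0,-2],"delta_rot":[0,0,0],"jaw":6.5},
    {"translation":[0,0,-5],"delta_rot":[0,0,0],"jaw":6.5},
    {"translation":[0,0,-9],"delta_rot":[0,0,0],"jaw":6.5},
    {"translation":[-1.4,4,-9],"delta_rot":[0,0,0],"jaw":6.5},
    {"translation":[-2.8,8,-9],"delta_rot":[0,0,0],"jaw":6.5},
    {"translation":[-4.2,12,-9],"delta_rot":[0,0,0],"jaw":6.5},
    {"translation":[-5.2,15,-9],"delta_rot":[0,0,0],"jaw":6.5},
  ],
)

```text
time: 47.05
tool_pos: [0.4898, -0.1634, 0.1351]
tool_rot: [0.0, 1.0, -0.023, -0.0]
contact_force: [0.3, -0.1, 0.4]
gripper_width: 0.761
grasp_force: 0.0
```

send_rows(
  steps=[
    {"translation":[0,3,0],"delta_rot":[0,0,-0.04],"jaw":6.5},
    {"translation":[0,6,0],"delta_rot":[0,0,-0.08],"jaw":6.5},
    {"translation":[0,9,0],"delta_rot":[0,0,-0.13],"jaw":6.5},
    {"translation":[0,10,0],"delta_rot":[0,0,-0.13],"jaw":6.5},
    {"translation":[0,10,0],"delta_rot":[0,0,-0.13],"jaw":6.5},
    {"translation":[0,10,0],"delta_rot":[0,0,-0.13],"jaw":6.5},
    {"translation":[0,10,0],"delta_rot":[0,0,-0.13],"jaw":6.5},
    {"translation":[0,10,0],"delta_rot":[0,0,-0.13],"jaw":6.5},
  ],
)

```text
time: 47.85
tool_pos: [0.4865, -0.2605, 0.1352]
tool_rot: [-0.0, 0.999, 0.043, -0.0]
contact_force: [-0.7, -0.5, 0.0]
gripper_width: 0.762
grasp_force: 0.0
```

```bash
python3 - <<'E'
from h2 import *
blobs()
print(to([.492,-.2945,.048],.09-np.pi/2))
E
```

```text
47.85 [ 0.4865 -0.2605  0.1352] w 6.51
top 263 [603.5 -18.4] [38.4 43.5] 86.98 z [0.073 0.076]
top 270 [547.8 -14. ] [40.7 39.6] 86.5 z [0.073 0.076]
top 52 [ 455.6 -324.6] [28.3 15.8] 54.47 z [0.073 0.076]
side 149 [ 439.5 -309.2] [40.4 47.3] 3.57 z [0.068 0.072]
side 137 [ 492.3 -291.5] [39.9 47.5] 4.94 z [0.068 0.072]
side 212 [603.6 -16.6] [48.4 40.8] 88.91 z [0.069 0.072]
side 217 [548.6 -11.9] [52.3 40.4] 88.18 z [0.069 0.072]
[array([0.26, 3.4 , 8.73]), array([-0.   , -0.   , -0.004]), array([-0.   ,  0.   ,  3.137])]
```

send_rows(
  steps=[
    {"translation":[0.3,3.3,0],"delta_rot":[0,0,0],"jaw":6.5},
    {"translation":[0.3,3.3,2],"delta_rot":[0,0,0],"jaw":6.5},
    {"translation":[0.3,3.3,5],"delta_rot":[0,0,0],"jaw":6.5},
    {"translation":[0.3,3.3,7.7],"delta_rot":[0,0,0],"jaw":6.5},
    {"translation":[0.3,3.3,8.7],"delta_rot":[0,0,0],"jaw":6.5},
    {"translation":[0.3,3.3,8.7],"delta_rot":[0,0,0],"jaw":6.5},
    {"translation":[0.3,3.3,8.7],"delta_rot":[0,0,0],"jaw":5},
    {"translation":[0.3,3.3,8.7],"delta_rot":[0,0,0],"jaw":3.5},
  ],
)

```text
time: 48.75
tool_pos: [0.4935, -0.2952, 0.0505]
tool_rot: [0.001, 0.999, 0.043, 0.001]
contact_force: [0.5, 0.0, -1.4]
gripper_width: 0.484
grasp_force: 60.5
```

send_rows(
  steps=[
    {"translation":[0,0,0],"delta_rot":[0,0,0],"jaw":2.5},
    {"translation":[0,0,0],"delta_rot":[0,0,0],"jaw":2.5},
    {"translation":[0,0,0],"delta_rot":[0,0,0],"jaw":2.5},
    {"translation":[0,0,-1],"delta_rot":[0,0,0],"jaw":2.5},
    {"translation":[0,0,-3.5],"delta_rot":[0,0,0],"jaw":2.5},
    {"translation":[0,0,-6],"delta_rot":[0,0,0],"jaw":2.5},
    {"translation":[0,0,-8.5],"delta_rot":[0,0,0],"jaw":2.5},
    {"translation":[0,0,-9.5],"delta_rot":[0,0,0],"jaw":2.5},
  ],
)

```text
time: 49.55
tool_pos: [0.493, -0.2949, 0.1463]
tool_rot: [0.001, 0.999, 0.042, 0.001]
contact_force: [-0.1, 0.1, -0.7]
gripper_width: 0.484
grasp_force: 60.8
```

```bash
python3 - <<'E'
from h2 import *
s=state(); print(s["contact_force"],s["grasp_force"]); blobs(("side",))
print(to([.495,-.0125,.046],-.045-np.pi/2))
E
```

```text
[-0.06207661  0.08300002 -0.65065667] 60.81383228302002
49.55 [ 0.493  -0.2949  0.1463] w 4.14
side 145 [ 439.9 -312. ] [40.8 47.1] 7.78 z [0.068 0.071]
side 215 [603.4 -15.4] [45.8 42. ] 88.34 z [0.069 0.072]
side 217 [548.4 -12.7] [50.1 40.6] 89.28 z [0.069 0.072]
[array([  2.52, -28.19,  10.01]), array([ 0.003, -0.004,  0.13 ]), array([ 0.006,  0.005, -3.012])]
```

send_rows(
  steps=[
    {"translation":[0.3,-3,0],"delta_rot":[0,0,0.03],"jaw":2.5},
    {"translation":[0.7,-7,0],"delta_rot":[0,0,0.06],"jaw":2.5},
    {"translation":[1.1,-11.5,0],"delta_rot":[0,0,0.08],"jaw":2.5},
    {"translation":[1.5,-16,0],"delta_rot":[0,0,0.1],"jaw":2.5},
    {"translation":[1.9,-20.5,0],"delta_rot":[0,0,0.12],"jaw":2.5},
    {"translation":[2.3,-24.5,0],"delta_rot":[0,0,0.13],"jaw":2.5},
    {"translation":[2.5,-27.6,0],"delta_rot":[0,0,0.13],"jaw":2.5},
    {"translation":[2.5,-28.2,0],"delta_rot":[0,0,0.13],"jaw":2.5},
  ],
)

```text
time: 50.4
tool_pos: [0.4918, -0.0083, 0.1416]
tool_rot: [-0.001, 1.0, -0.021, -0.001]
contact_force: [0.2, -0.7, -1.7]
gripper_width: 0.477
grasp_force: 61.1
```

send_rows(
  steps=[
    {"translation":[0,0,0],"delta_rot":[0,0,0],"jaw":2.5},
    {"translation":[0,0,1],"delta_rot":[0,0,0],"jaw":2.5},
    {"translation":[0,0,3],"delta_rot":[0,0,0],"jaw":2.5},
    {"translation":[0,0,5],"delta_rot":[0,0,0],"jaw":2.5},
    {"translation":[0,0,6],"delta_rot":[0,0,0],"jaw":2.5},
    {"translation":[0,0,6],"delta_rot":[0,0,0],"jaw":2.5},
    {"translation":[0,0,6],"delta_rot":[0,0,0],"jaw":2.5},
    {"translation":[0,0,6],"delta_rot":[0,0,0],"jaw":2.5},
  ],
)

```text
time: 51.2
tool_pos: [0.4941, -0.0116, 0.0844]
tool_rot: [0.0, 1.0, -0.023, 0.001]
contact_force: [0.8, 0.2, -0.2]
gripper_width: 0.484
grasp_force: 61.1
```

```bash
python3 - <<'E'
from h2 import *
s=state(); print(s["contact_force"],s["grasp_force"]); blobs(("side",))
print(to([.4955,-.0125,.050],-.045-np.pi/2))
E
```

```text
[ 0.81866133  0.20368971 -0.23731806] 61.078301668167114
51.2 [ 0.4941 -0.0116  0.0844] w 4.13
side 125 [ 439.7 -310.6] [34.6 45. ] 4.76 z [0.068 0.071]
side 213 [603.5 -17. ] [46.6 40.4] 89.85 z [0.069 0.072]
side 220 [548.2 -11.2] [45.2 40.6] 87.9 z [0.069 0.072]
side 104 [491.6  -1.7] [41.6 41.3] 6.41 z [0.062 0.089]
[array([0.14, 0.09, 3.45]), array([ 0.   , -0.002, -0.001]), array([-3.000e-03, -0.000e+00,  3.141e+00])]
```

send_rows(
  steps=[
    {"translation":[0.1,0,1.5],"delta_rot":[0,0,0],"jaw":2.5},
    {"translation":[0.1,0,2.7],"delta_rot":[0,0,0],"jaw":2.5},
    {"translation":[0.1,0,3.2],"delta_rot":[0,0,0],"jaw":2.5},
    {"translation":[0.1,0,3.4],"delta_rot":[0,0,0],"jaw":2.5},
    {"translation":[0.1,0,3.6],"delta_rot":[0,0,0],"jaw":2.5},
    {"translation":[0.1,0,3.6],"delta_rot":[0,0,0],"jaw":4.6},
    {"translation":[0.1,0,3.6],"delta_rot":[0,0,0],"jaw":5.5},
    {"translation":[0.1,0,3.6],"delta_rot":[0,0,0],"jaw":6.5},
  ],
)

```text
time: 52.05
tool_pos: [0.4942, -0.0112, 0.0473]
tool_rot: [0.0, 1.0, -0.023, 0.0]
contact_force: [0.4, -0.5, 0.2]
gripper_width: 0.758
grasp_force: 0.0
```

send_rows(
  steps=[
    {"translation":[0,0,0],"delta_rot":[0,0,0],"jaw":6.5},
    {"translation":[0,0,-2],"delta_rot":[0,0,0],"jaw":6.5},
    {"translation":[0,0,-5],"delta_rot":[0,0,0],"jaw":6.5},
    {"translation":[0,0,-9],"delta_rot":[0,0,0],"jaw":6.5},
    {"translation":[-1.2,4,-9],"delta_rot":[0,0,0],"jaw":6.5},
    {"translation":[-2.4,8,-9],"delta_rot":[0,0,0],"jaw":6.5},
    {"translation":[-3.6,12,-9],"delta_rot":[0,0,0],"jaw":6.5},
    {"translation":[-4.5,15,-9],"delta_rot":[0,0,0],"jaw":6.5},
  ],
)

```text
time: 52.85
tool_pos: [0.4416, -0.1607, 0.1373]
tool_rot: [0.0, 1.0, -0.023, 0.0]
contact_force: [0.0, -0.4, 0.6]
gripper_width: 0.762
grasp_force: 0.0
```

send_rows(
  steps=[
    {"translation":[0,3,0],"delta_rot":[0,0,-0.04],"jaw":6.5},
    {"translation":[0,6,0],"delta_rot":[0,0,-0.08],"jaw":6.5},
    {"translation":[0,9,0],"delta_rot":[0,0,-0.13],"jaw":6.5},
    {"translation":[0,12,0],"delta_rot":[0,0,-0.13],"jaw":6.5},
    {"translation":[0,12,0],"delta_rot":[0,0,-0.13],"jaw":6.5},
    {"translation":[0,12,0],"delta_rot":[0,0,-0.13],"jaw":6.5},
    {"translation":[0,12,0],"delta_rot":[0,0,-0.13],"jaw":6.5},
    {"translation":[0,12,0],"delta_rot":[0,0,-0.13],"jaw":6.5},
  ],
)

```text
time: 53.65
tool_pos: [0.4371, -0.2779, 0.1371]
tool_rot: [-0.0, 0.999, 0.043, -0.0]
contact_force: [-0.0, -1.0, -0.2]
gripper_width: 0.765
grasp_force: 0.0
```

```bash
python3 - <<'E'
from h2 import *
blobs()
print(to([.4397,-.314,.048],.08-np.pi/2))
E
```

```text
53.65 [ 0.4371 -0.2779  0.1371] w 6.54
top 262 [603.5 -18.4] [38.4 43.2] 87.13 z [0.073 0.076]
top 271 [548.  -14.1] [40.5 39.7] 86.91 z [0.073 0.076]
top 284 [493.8 -11.2] [40.1 40.5] 86.99 z [0.073 0.076]
side 136 [ 438.5 -314.7] [37.5 50.8] 4.57 z [0.068 0.073]
side 212 [602.8 -16.6] [45.7 40.5] 86.55 z [0.069 0.072]
side 214 [548.6 -11.5] [48.8 40.7] 86.41 z [0.069 0.072]
side 217 [494.   -7.5] [44.2 41.1] 87.63 z [0.069 0.072]
[array([-0.05,  3.6 ,  8.93]), array([-0.   , -0.   ,  0.006]), array([ 0.   , -0.   , -3.136])]
```

send_rows(
  steps=[
    {"translation":[0.1,3.6,0],"delta_rot":[0,0,0],"jaw":6.5},
    {"translation":[0.1,3.6,2],"delta_rot":[0,0,0],"jaw":6.5},
    {"translation":[0.1,3.6,5],"delta_rot":[0,0,0],"jaw":6.5},
    {"translation":[0.1,3.6,7.9],"delta_rot":[0,0,0],"jaw":6.5},
    {"translation":[0.1,3.6,8.9],"delta_rot":[0,0,0],"jaw":6.5},
    {"translation":[0.1,3.6,8.9],"delta_rot":[0,0,0],"jaw":6.5},
    {"translation":[0.1,3.6,8.9],"delta_rot":[0,0,0],"jaw":5},
    {"translation":[0.1,3.6,8.9],"delta_rot":[0,0,0],"jaw":3.5},
  ],
)

```text
time: 54.55
tool_pos: [0.4424, -0.3157, 0.0507]
tool_rot: [0.001, 0.999, 0.043, 0.001]
contact_force: [-0.4, 0.1, -1.1]
gripper_width: 0.484
grasp_force: 60.3
```

send_rows(
  steps=[
    {"translation":[0,0,0],"delta_rot":[0,0,0],"jaw":2.5},
    {"translation":[0,0,0],"delta_rot":[0,0,0],"jaw":2.5},
    {"translation":[0,0,0],"delta_rot":[0,0,0],"jaw":2.5},
    {"translation":[0,0,-1],"delta_rot":[0,0,0],"jaw":2.5},
    {"translation":[0,0,-3.5],"delta_rot":[0,0,0],"jaw":2.5},
    {"translation":[0,0,-6],"delta_rot":[0,0,0],"jaw":2.5},
    {"translation":[0,0,-8.5],"delta_rot":[0,0,0],"jaw":2.5},
    {"translation":[0,0,-9.5],"delta_rot":[0,0,0],"jaw":2.5},
  ],
)

```text
time: 55.35
tool_pos: [0.4419, -0.3155, 0.1463]
tool_rot: [0.002, 0.999, 0.042, 0.001]
contact_force: [0.6, -0.9, -0.9]
gripper_width: 0.482
grasp_force: 60.7
```

```bash
python3 - <<'E'
from h2 import *
s=state(); print(s["contact_force"],s["grasp_force"]); blobs(("side",))
print(to([.4405,-.010,.046],-.045-np.pi/2))
E
```

```text
[ 0.58117738 -0.89670509 -0.89022586] 60.73982119560242
55.35 [ 0.4419 -0.3155  0.1463] w 4.12
side 215 [603.6 -15.8] [40.  45.9] 0.7 z [0.069 0.072]
side 217 [548.6 -12.8] [48.6 40.7] 89.16 z [0.069 0.072]
side 221 [493.7  -7. ] [44.5 41. ] 88.0 z [0.069 0.072]
[array([  2.39, -30.52,   9.98]), array([ 0.004, -0.004,  0.13 ]), array([ 0.005,  0.006, -3.012])]
```

send_rows(
  steps=[
    {"translation":[0.3,-3,0],"delta_rot":[0,0,0.03],"jaw":2.5},
    {"translation":[0.7,-7.5,0],"delta_rot":[0,0,0.06],"jaw":2.5},
    {"translation":[1.1,-12,0],"delta_rot":[0,0,0.08],"jaw":2.5},
    {"translation":[1.5,-17,0],"delta_rot":[0,0,0.1],"jaw":2.5},
    {"translation":[1.9,-22,0],"delta_rot":[0,0,0.12],"jaw":2.5},
    {"translation":[2.3,-26.5,0],"delta_rot":[0,0,0.13],"jaw":2.5},
    {"translation":[2.5,-30,0],"delta_rot":[0,0,0.13],"jaw":2.5},
    {"translation":[2.5,-30.5,0],"delta_rot":[0,0,0.13],"jaw":2.5},
  ],
)

```text
time: 56.2
tool_pos: [0.4387, -0.0055, 0.1416]
tool_rot: [-0.001, 1.0, -0.02, -0.001]
contact_force: [-0.0, -0.6, -1.0]
gripper_width: 0.481
grasp_force: 61.2
```

send_rows(
  steps=[
    {"translation":[0,0,0],"delta_rot":[0,0,0],"jaw":2.5},
    {"translation":[0,0,1],"delta_rot":[0,0,0],"jaw":2.5},
    {"translation":[0,0,3],"delta_rot":[0,0,0],"jaw":2.5},
    {"translation":[0,0,5],"delta_rot":[0,0,0],"jaw":2.5},
    {"translation":[0,0,6],"delta_rot":[0,0,0],"jaw":2.5},
    {"translation":[0,0,6],"delta_rot":[0,0,0],"jaw":2.5},
    {"translation":[0,0,6],"delta_rot":[0,0,0],"jaw":2.5},
    {"translation":[0,0,6],"delta_rot":[0,0,0],"jaw":2.5},
  ],
)

```text
time: 57.0
tool_pos: [0.441, -0.0091, 0.0844]
tool_rot: [0.0, 1.0, -0.023, 0.001]
contact_force: [-0.4, 1.2, -1.1]
gripper_width: 0.487
grasp_force: 61.2
```

```bash
python3 - <<'E'
from h2 import *
s=state(); print(s["contact_force"],s["grasp_force"]); blobs(("side",))
print(to([.4415,-.010,.050],-.045-np.pi/2))
E
```

```text
[-0.39546276  1.21799757 -1.08478491] 61.158127784729004
57.0 [ 0.441  -0.0091  0.0844] w 4.16
side 211 [603.4 -15.6] [44.7 40.7] 87.79 z [0.069 0.072]
side 216 [548.6 -11.6] [47.6 39.9] 89.66 z [0.069 0.072]
side 218 [493.7  -8.3] [45.6 40.9] 88.22 z [0.069 0.071]
side 106 [435.9   2.8] [47.8 35.1] 19.34 z [0.061 0.087]
[array([0.04, 0.09, 3.45]), array([ 0.   , -0.002, -0.001]), array([-4.000e-03, -1.000e-03,  3.141e+00])]
```

send_rows(
  steps=[
    {"translation":[0,0,1.5],"delta_rot":[0,0,0],"jaw":2.5},
    {"translation":[0,0,2.7],"delta_rot":[0,0,0],"jaw":2.5},
    {"translation":[0,0,3.2],"delta_rot":[0,0,0],"jaw":2.5},
    {"translation":[0,0,3.4],"delta_rot":[0,0,0],"jaw":2.5},
    {"translation":[0,0,3.6],"delta_rot":[0,0,0],"jaw":2.5},
    {"translation":[0,0,3.6],"delta_rot":[0,0,0],"jaw":4.6},
    {"translation":[0,0,3.6],"delta_rot":[0,0,0],"jaw":5.5},
    {"translation":[0,0,3.6],"delta_rot":[0,0,0],"jaw":6.5},
  ],
)

```text
time: 57.85
tool_pos: [0.4403, -0.0086, 0.0474]
tool_rot: [0.0, 1.0, -0.023, 0.0]
contact_force: [0.6, -0.2, 1.2]
gripper_width: 0.757
grasp_force: 0.0
```

send_rows(
  steps=[
    {"translation":[0,0,0],"delta_rot":[0,0,0],"jaw":6.5},
    {"translation":[0,0,-2],"delta_rot":[0,0,0],"jaw":6.5},
    {"translation":[0,0,-5],"delta_rot":[0,0,0],"jaw":6.5},
    {"translation":[0,0,-9],"delta_rot":[0,0,0],"jaw":6.5},
    {"translation":[0,4,-12],"delta_rot":[0,0,0],"jaw":6.5},
    {"translation":[0,8,-14],"delta_rot":[0,0,0],"jaw":6.5},
    {"translation":[0,12,-15],"delta_rot":[0,0,0],"jaw":6.5},
    {"translation":[0,16,-16],"delta_rot":[0,0,0],"jaw":6.5},
  ],
)

```text
time: 58.65
tool_pos: [0.4328, -0.17, 0.2084]
tool_rot: [0.0, 1.0, -0.022, 0.001]
contact_force: [0.7, 0.7, 0.5]
gripper_width: 0.764
grasp_force: 0.0
```

send_rows(
  steps=[
    {"translation":[0,4,0],"delta_rot":[0,0,0],"jaw":6.5},
    {"translation":[0,8,0],"delta_rot":[0,0,0],"jaw":6.5},
    {"translation":[0,12,0],"delta_rot":[0,0,0],"jaw":6.5},
    {"translation":[0,15,0],"delta_rot":[0,0,0],"jaw":6.5},
    {"translation":[0,15,0],"delta_rot":[0,0,0],"jaw":6.5},
    {"translation":[0,15,0],"delta_rot":[0,0,0],"jaw":6.5},
    {"translation":[0,15,0],"delta_rot":[0,0,0],"jaw":6.5},
    {"translation":[0,15,0],"delta_rot":[0,0,0],"jaw":6.5},
  ],
)

```text
time: 59.45
tool_pos: [0.4263, -0.3172, 0.2072]
tool_rot: [-0.0, 1.0, -0.022, -0.0]
contact_force: [0.3, 0.1, -0.3]
gripper_width: 0.766
grasp_force: 0.0
```

```bash
python3 - <<'E'
from h2 import *
blobs(); s=state(); print(s["contact_force"])
f=cam("top"); cv2.imwrite("pics/top9.png",f["pixels"]); W=f["W"];H=hsv(f);s_,v=H[...,1],H[...,2]
k=(W[...,1]>.15)&(W[...,1]<.42)&(W[...,0]>.3)&(W[...,0]<.72)
C=W[k&(s_<60)&(v>70)&(W[...,2]>.074)&(W[...,2]<.095)]; print("cover",rect(C),len(C))
E
```

```text
59.45 [ 0.4263 -0.3172  0.2072] w 6.54
top 261 [604.  -18.4] [38.4 43.4] 86.96 z [0.073 0.076]
top 270 [547.8 -14. ] [40.5 39.2] 86.78 z [0.073 0.076]
top 286 [493.9 -11.2] [40.  40.9] 87.15 z [0.073 0.076]
top 293 [438.2  -8.3] [39.6 41.9] 87.17 z [0.073 0.076]
side 212 [603.4 -16.9] [50.1 41. ] 88.24 z [0.069 0.072]
side 218 [548.6 -12.2] [45.8 40.2] 88.35 z [0.069 0.072]
side 223 [493.8  -8.6] [47.  41.3] 86.32 z [0.069 0.072]
side 216 [439.2  -5.1] [43.8 39.7] 87.55 z [0.069 0.072]
[-0.28471417  0.55874476 -0.08186895]
cover (array([512.9, 297.1]), array([112.6, 274.4]), 87.49) 4464
```

View pics/top9.png

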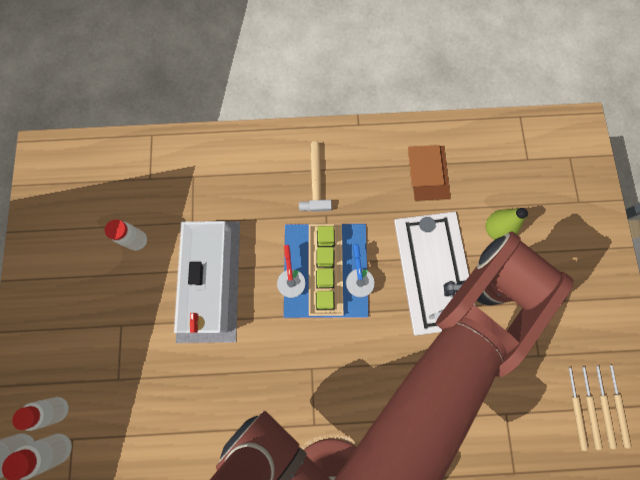

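The final view shows the four blocks upright in a row in the tray at (325,237), (325,257), (325,279) and (325,300). The cover is square on the mat at (208,280), both levers are at rest, the bystanders are where they were and the arm is clear. Handing in.

```bash
python3 -c "
from plant import *
print(job_done())"
```

```text
the job is handed in; nothing more can be done
None
```

The job is handed in at about 59 s: both clamp levers tested (about 0.5 rad, a little over two seconds each), tap opened, cover set square on the mat, all four heel blocks upright in the tray; the pads could not close on the cover's neck or the blocks' waists, so I gripped the T head and the block seats instead.

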